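Weigh brass castings by feel, load the polisher and set its timer

ROBOT

A 6-joint arm with a two-finger parallel gripper is mounted at the origin on the work surface. World frame = base frame: x ahead of the robot, y to its left, z up, the work surface at z = 0. Lengths are in mm, angles in rad, forces in N, time in s.
With the tool pointing down it reaches from about 325 to 900 mm from the base axis. Payload 6.1 kg.
Tool frame: the origin (TCP) lies midway between the tips of the shut fingers; the grasp point (between the pads) lies behind it (ctrl.pinch_z is the z of the grasp point in the tool frame, in mm); z points along the fingers, y is the direction in which the jaws open and shut (so a half turn about z gives the same grasp; the last joint's range is limited). The gripper opens to 85 mm and grips with 20 to 120 N. Pads are 22 mm wide; open, the fingers measure 114 mm over their backs; the gripper's body (76 mm by 85 mm) begins 54 mm behind the grasp point. The pads swing forward as they close: fully open they stand 13 mm farther back than shut.
Start: joints at [-1.352, 0.22, 1.526, -0, 1.395, -0.126], TCP at [211.248, -588.209, 231.3] pointing down, gripper open.
Joint ranges: [-2.98, 2.98], [-0.91, 2.08], [0.09, 2.57], [-1.24, 4.39], [0.2, 2.65], [-2.68, 2.68]. Speed limits (rad/s): [2.57, 2.57, 3.01, 3.14, 3.14, 3.14].

INTERFACE

Orientations are given as a unit quaternion [x, y, z, w].
In Python, from cell import get_obs, cams, ctrl, spotter gives the robot as it stands.
- The arm moves only by the shell command python3 -m crank 'ROWS' [OPENING] [FORCE]. ROWS is JSON, a list of rows, each an object of numbers: "x", "y", "z": the shift along the tool's x, y, z in m; "yaw": the turn about the tool's z in rad. A call has 1 to 12 rows; each row shifts and turns the commanded pose from where the row before left it, along the tool's axes as they then stand; what a row does not reach is not made up. A row lasts 1/12 s, in which the tool goes at most 41.7 mm and 7.16 degrees, less where a joint would pass 70% of its speed; a pose out of reach is approached as far as the arm can. A call is refused whole if a number of a shift passes 0.0417 or a number of a turn 0.125, either way. A call with a gripper value outside its range is refused whole. OPENING is the closure, from 0 (fully open) to 1 (shut), set as the call begins (- or left out, the last holds). The fingers move at their own pace and stop on an object; FORCE is the grip in N (left out, the last holds). Time passes only in rows, so rows that do not move let the fingers close. It gives the time, the measured TCP pose, the force and the opening at its end, in the units of the state.
- get_obs(): the state, without advancing time (a new reading comes with each control period).
- cams.capture(name): name is "side" or "top" or "wrist"; returns the picture (400x640x3 uint8, red, green, blue); there is no depth.
- cams.calibration(name): a dict with "K" (3x3 intrinsics, pixels), "dist" ([k1, k2, p1, p2, k3] as OpenCV has them; the pictures are not rectified), "world_to_cam" (4x4, takes a point from world to camera coordinates); the wrist camera has in their place "hand_eye" (4x4, takes a point from camera to tool coordinates, whose origin is the TCP and whose axes are the flange's). Camera axes: x right, y up, looking along -z (the intrinsics and any distortion apply to the point x, -y, -z); pixel columns grow to the right and rows downward; lengths in mm; the calibration is good to about 2 mm. A picture is of the moment at which its call begins: read the wrist's pose just before it. calibration takes no time and is no camera call.
- ctrl.sign_off(): hands the job in, once; it reports no verdict.
Trained networks look in the newest picture that a camera, given by its name, has taken for a name from the list of things; names that differ only in an ending like _2 or _b are one class to them, and where a whole thing is asked for, a point or a joint stands for the part that bears it (a point fixed in the world has none). Each returns a list of dicts, best first, with "confidence" (0 to 1); they miss things now and then, are a little off and sometimes report something else, mostly with a low value. They report only what shows in the picture. A call takes as long as a camera call. They do not tell look-alikes from the thing itself.
- spotter.search_frame(camera, query): "box" ([left, top, width, height] in pixels, round what is visible of it).
- spotter.cut_out(camera, query): "region" (400x640 bool, what is visible of it) and "box" ([left, top, width, height] in pixels, round what is visible of it).
The state is a dict: "t": time; "joints": joint angles; "dq": joint speeds; "joint_efforts": joint torques, N m; "ee_pos": TCP position; "tool_rot": TCP orientation; "force": force on the tool from outside, world axes, zero at the start; "moment": the same for the moment, N m; "opening": finger opening in mm.
Only numpy, scipy, OpenCV 4.12 (cv2) and the standard library are available. Lean on these libraries where they do the work, as an engineer would, in place of code of your own. Each camera call takes 0.05 s, during which the arm holds its last target.

TASK

Take the aluminium cover off the blue polisher tub and lay it flat on the cork mat. The brass castings all look alike, but some are hollow: lift each one to feel its weight, and put those heavier than 300 g in the tub and those lighter than 300 g in the red remelt pan, each resting on the floor of its container and not on another casting (within 40 g of 300 g either container will do). Then lay the cover back on the tub, squared up so that it closes it all round, and last of all turn the timer knob so that its white pointer lines up with the red mark, without disturbing the other tools on the bench.

Things in the scene. Friction and masses are not known exactly. Their poses are not given: they have to be found in the camera images.
- casting_1: a brass casting (knob blank), standing on the bench; between 3 and 5 of these are present. Round foot 44 mm diameter, 14 mm high; above it a round neck 30 mm diameter up to a flat top at 40 mm. Origin: centre of the underside of the foot; z axis: up along the neck. All look the same; each one's mass is different and hidden, between 110 and 505 g.
- casting_2: a brass casting (knob blank), standing on the bench; between 3 and 5 of these are present. Round foot 44 mm diameter, 14 mm high; above it a round neck 30 mm diameter up to a flat top at 40 mm. Origin: centre of the underside of the foot; z axis: up along the neck. All look the same; each one's mass is different and hidden, between 110 and 505 g.
- casting_3: a brass casting (knob blank), standing on the bench; between 3 and 5 of these are present. Round foot 44 mm diameter, 14 mm high; above it a round neck 30 mm diameter up to a flat top at 40 mm. Origin: centre of the underside of the foot; z axis: up along the neck. All look the same; each one's mass is different and hidden, between 110 and 505 g.
- casting_4: a brass casting (knob blank), standing on the bench; between 3 and 5 of these are present. Round foot 44 mm diameter, 14 mm high; above it a round neck 30 mm diameter up to a flat top at 40 mm. Origin: centre of the underside of the foot; z axis: up along the neck. All look the same; each one's mass is different and hidden, between 110 and 505 g.
- casting_5: a brass casting (knob blank), standing on the bench; between 3 and 5 of these are present. Round foot 44 mm diameter, 14 mm high; above it a round neck 30 mm diameter up to a flat top at 40 mm. Origin: centre of the underside of the foot; z axis: up along the neck. All look the same; each one's mass is different and hidden, between 110 and 505 g.
- tub: vibrating polisher: square blue open tub fixed to the bench, on left or right. Outside 170 mm square and 80 mm high, walls 6 mm, inside 158 mm square; inner floor 25 mm above the bench. Origin: centre of its underside; x and y axes along its sides. At the start the cover lies on it.
- tub_rim (a point): centre of the tub's mouth at rim height, 80 mm above the bench
- pan: red square remelt pan fixed to the bench, on the other side from the tub. Outside 170 mm square and 46 mm high, walls 6 mm, inside 158 mm square; inner floor 6 mm above the bench. Origin: centre of its underside; x and y axes along its sides.
- cover: loose flat square aluminium cover 180 x 180 x 6 mm, 350 g, no lip. In its middle is a black round grip 28 mm diameter reaching from 18 to 44 mm above the cover's underside (on a thinner stem). Origin: centre of the underside; x and y along its sides.
- cork_mat: square cork mat fixed to the bench, 200 x 200 mm, 4 mm thick; origin: centre of its underside
- timer_knob (a joint): turn of the timer knob: 0 to 2.9 rad, growing clockwise as seen from above; stays where it is left (friction 0.04 N m)
- timer_grip (a point): point on the timer knob's (vertical) axis, in the middle of its grip bar: the bar is 48 mm long (along this frame's x), 12 mm wide and reaches from 20 mm below this point to 10 mm above it. It stands on a grey box 120 mm square and 40 mm high, fixed to the bench; the white dial's face is about 20 mm below this point.
- timer_pointer (a point): tip of the knob's white pointer, 42 mm out from the knob's axis along the bar's +x; turns with the knob
- timer_mark (a point): the red mark on the white dial, 42 mm out from the knob's axis. When the knob is right, the pointer lies at this point. The mark sits at a different angle in each start, at a knob value between 1.0 and 2.4 rad.
- dish: bystander: small white dish 100 mm across
- hammer: bystander: hammer
- bench_block: bystander: dark steel block 45 x 45 x 22 mm
- screwdriver: bystander: screwdriver
Mind the look-alikes: they are no part of the job. What is shaped like the casting_2 but green is not meant. Leave any purple look-alike of the casting_1 alone.

How it is judged:
By the outcome, as a careful person would: the job done as asked, in the order asked, and still so for the second after the job is handed in, with the robot touching nothing.
Of casting_1, casting_2, casting_3, casting_4, casting_5 only 3 to 5 are there at a start; the rules pass over those that are not, and their reading is None.
At some moment in a run one of casting_1, casting_2, casting_3, casting_4, casting_5 may be knocked a few centimetres aside while the robot is not near it.
It also fails if it takes over 210 s, if anything falls off the work surface, if the arm or the gripper's body presses on something with over 40 N, if the wrist force passes 120 N, or if a joint passes its speed limit or range.

## Working session

There is one attempt and no reset: what is moved stays moved. The work goes in short steps, Python scripts to look and compute and a shell command to move; the robot and the scene stay as the last step left them, time stands still between calls to the robot, and variables do not carry over. Pictures are saved under pics/ and viewed, and the job is handed in when it is done.

```bash
ls; mkdir -p pics
cat > h.py <<'E'
import numpy as np, cv2, json
from cell import get_obs, cams, ctrl, spotter
from scipy.spatial.transform import Rotation as R
def save(img,name): cv2.imwrite('pics/'+name+'.png',cv2.cvtColor(img,cv2.COLOR_RGB2BGR))
def w2c(cam,obs=None):
    c=cams.calibration(cam)
    if 'world_to_cam' in c: return c,np.array(c['world_to_cam'])
    o=obs or get_obs()
    T=np.eye(4);T[:3,:3]=R.from_quat(o['tool_rot']).as_matrix();T[:3,3]=o['ee_pos']
    return c,np.linalg.inv(T@np.array(c['hand_eye']))
def pix2w(cam,px,z,obs=None):
    c,W=w2c(cam,obs); px=np.atleast_2d(np.array(px,float))
    u=cv2.undistortPoints(px[:,None],np.array(c['K']),np.array(c['dist']))[:,0]
    d=np.c_[u[:,0],-u[:,1],-np.ones(len(u))]
    C=np.linalg.inv(W); d=d@C[:3,:3].T; o=C[:3,3]
    return o+d*((z-o[2])/d[:,2])[:,None]
def w2pix(cam,P,obs=None):
    c,W=w2c(cam,obs); P=np.atleast_2d(np.array(P,float))
    q=P@W[:3,:3].T+W[:3,3]; q=q*[1,-1,-1]
    return cv2.projectPoints(q[:,None],np.zeros(3),np.zeros(3),np.array(c['K']),np.array(c['dist']))[0][:,0]
E
python3 - <<'E'
from h import *
print(get_obs(), ctrl.pinch_z)
for n in ['side','top','wrist']:
    save(cams.capture(n),n+'0'); print(n,cams.calibration(n))
E
```

```text
pics
{'t': 0.0, 'joints': array([-1.35211884e+00,  2.21212534e-01,  1.52758329e+00,  3.23351137e-05,
        1.39473428e+00, -1.26063581e-01]), 'dq': array([5.93349214e-04, 7.49512298e-04, 8.54637943e-05, 6.45589614e-04,
       2.58673538e-04, 1.09922499e-03]), 'joint_efforts': array([ 2.31681888e-04, -4.96894956e+01, -3.89397883e+01, -2.93498367e-06,
        1.11947398e-02, -4.74203716e-06]), 'ee_pos': array([ 211.11729034, -587.62632589,  230.22240844]), 'tool_rot': array([ 9.85180972e-01,  1.71515347e-01, -2.89447214e-05, -9.68420285e-04]), 'force': array([0.19405067, 0.37279196, 0.12591312]), 'moment': array([-0.01617827,  0.02002947, -0.02237842]), 'opening': 85.23203191273157} -18.700000000000003
side {'K': array([[427.9890874 ,   0.        , 314.58315503],
       [  0.        , 427.9890874 , 189.66146075],
       [  0.        ,   0.        ,   1.        ]]), 'dist': array([0.00221647, 0.        , 0.        , 0.        , 0.        ]), 'world_to_cam': array([[-7.07447896e-01, -7.06760648e-01, -2.61932568e-03,
         4.14065083e+02],
       [ 5.12566333e-01, -5.15609366e-01,  6
[... 715 characters left out ...]
6622e+02],
       [ 0.00000000e+00,  0.00000000e+00,  0.00000000e+00,
         1.00000000e+00]])}
wrist {'K': array([[356.54022848,   0.        , 320.90861152],
       [  0.        , 356.54022848, 199.85242271],
       [  0.        ,   0.        ,   1.        ]]), 'dist': array([-0.05670984,  0.        ,  0.        ,  0.        ,  0.        ]), 'hand_eye': array([[ 4.15752273e-04,  9.47237876e-01,  3.20531173e-01,
         8.22046072e+01],
       [ 9.99998869e-01, -8.57140250e-04,  1.23596062e-03,
        -8.51774391e-01],
       [ 1.44548888e-03,  3.20530296e-01, -9.47237161e-01,
        -1.42166318e+02],
       [ 0.00000000e+00,  0.00000000e+00,  0.00000000e+00,
         1.00000000e+00]])}
```

View pics/top0.png

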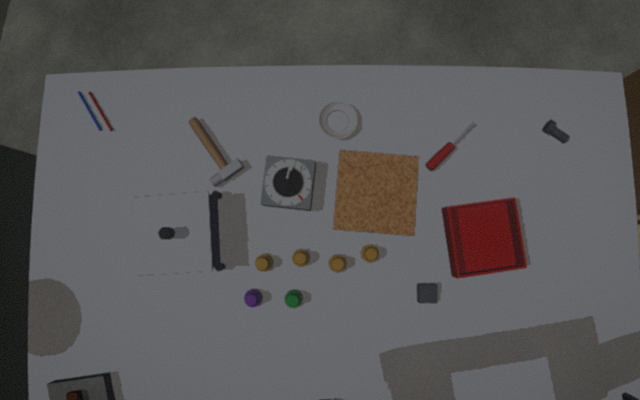

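View pics/side0.png

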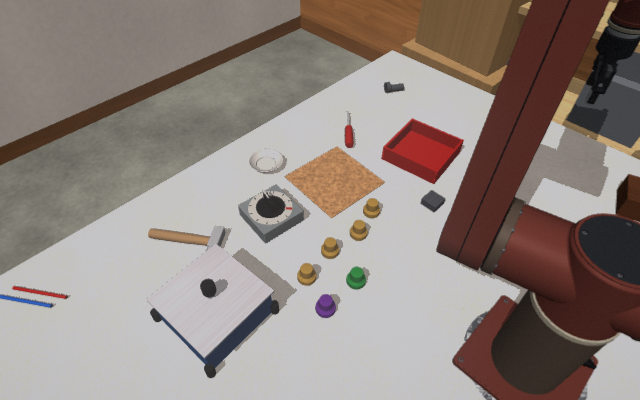

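Run:
```python
from h import *
for n in ['casting_1','cover','cork_mat','pan','tub','timer_knob','timer_pointer','timer_mark','hammer','dish','screwdriver','bench_block']:
    try:
        for d in spotter.search_frame('top',n): print(n,round(d['confidence'],2),np.round(d['box'],1))
    except Exception as e: print(n,e)
print(get_obs()['t'])
```

```text
casting_1 0.82 [330.6 254.6  13.8  17.5]
casting_1 0.81 [293.  250.5  16.1  18.6]
casting_1 0.62 [241.4 289.7  20.2  16.9]
casting_1 0.57 [255.9 252.1  17.1  18.1]
casting_1 0.56 [286.3 290.5  16.9  17.8]
casting_1 0.52 [358.5 244.3  19.5  17.6]
cover 0.6 [132.2 191.5  83.2  83.8]
cork_mat 0.73 [330.3 147.9  89.3  89.2]
cork_mat 0.54 [206.5 188.3  18.7  84. ]
pan 0.84 [441.3 193.3  87.   83.5]
tub 0.81 [209.8 192.1  16.2  81.5]
tub 0.31 [416.5 280.9  21.8  24.4]
tub 0.25 [427.  122.   49.3  48.4]
timer_knob 0.87 [271.5 162.1  33.2  31.3]
timer_pointer 0.84 [273.1 165.6  30.3  31.2]
timer_pointer 0.63 [427.3 131.7  38.7  37.3]
timer_mark 0.79 [262.8 159.   46.8  48.3]
timer_mark 0.51 [335.4 146.   84.5  90. ]
timer_mark 0.17 [209.9 190.5  18.9  83.6]
hammer 0.88 [190.9 118.9  51.8  68.6]
dish 0.76 [319.5  98.6  38.   43.3]
screwdriver 0.93 [430.3 130.7  38.4  39.5]
bench_block 0.85 [419.8 282.   19.6  22.1]
0.75
```

Run:
```python
from h import *
img=cv2.imread('pics/top0.png')
def crop(x,y,w,h,s,n): cv2.imwrite('pics/'+n+'.png',cv2.resize(cv2.convertScaleAbs(img[y:y+h,x:x+w],alpha=1.5),None,fx=s,fy=s,interpolation=cv2.INTER_CUBIC))
crop(125,180,110,110,5,'c_cover'); crop(255,148,70,70,8,'c_timer'); crop(240,235,150,80,5,'c_cast')
crop(430,185,110,105,5,'c_pan')
hsv=cv2.cvtColor(img,cv2.COLOR_BGR2HSV)
# tops of castings
for name,px in {'c':[(264,262),(301,258),(338,263),(370,253)]}.items():
    print(np.round(pix2w('top',px,27)))
print('grip',np.round(pix2w('top',[(167,233)],80+40)))
```

```text
[[445. 166.  27.]
 [455.  78.  27.]
 [443.  -9.  27.]
 [467. -85.  27.]]
grip [[512. 364. 120.]]
```

View pics/c_cover.png

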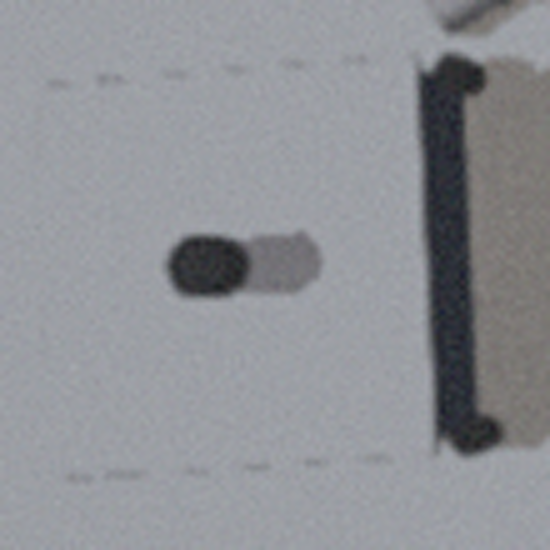

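View pics/c_timer.png

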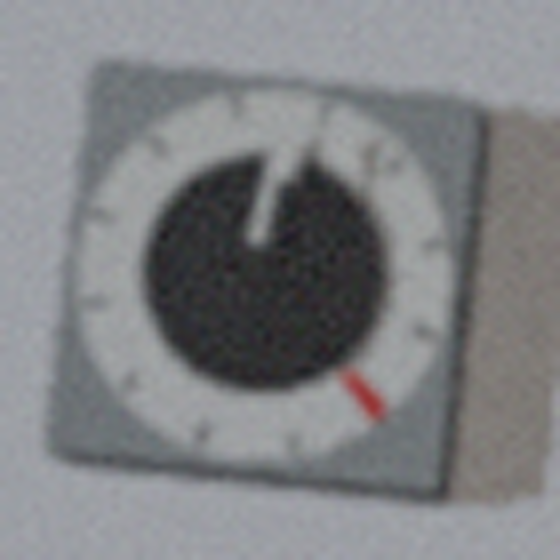

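View pics/c_cast.png

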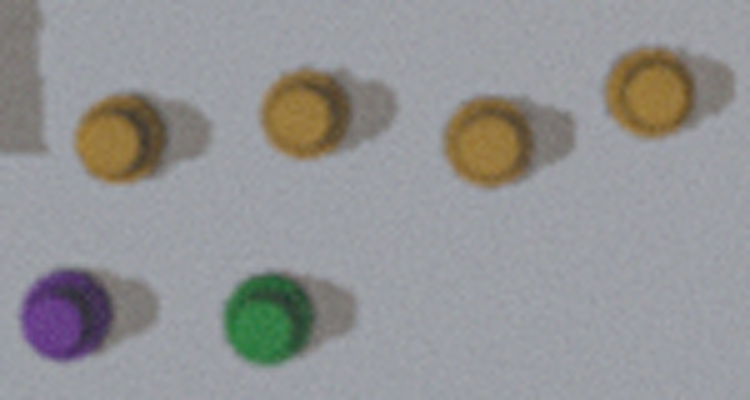

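View pics/c_pan.png

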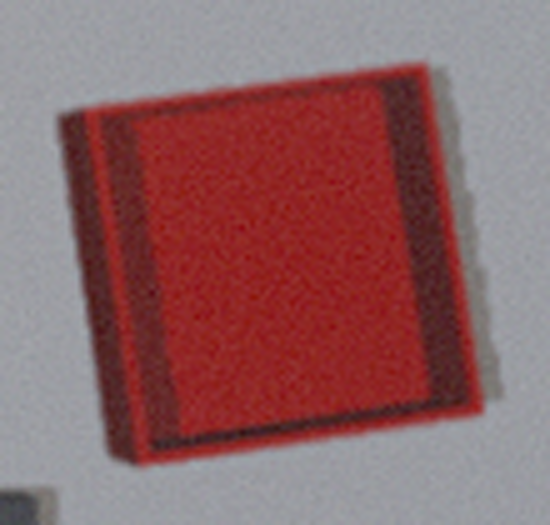

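Run:
```python
from h import *
def sh(n,px,z):
    P=pix2w('top',px,z)[:,:2]; print(n,np.round(P,1).tolist()); return P
P=sh('pan',[(448,206.6),(515.6,198),(526.4,266.6),(458,278)],46); print(P.mean(0),[np.degrees(np.arctan2(*(P[(i+1)%4]-P[i])[::-1])).round(1) for i in range(4)])
P=sh('coverR',[(208.6,192),(212.4,271.2)],86); d=P[0]-P[1]; print(np.linalg.norm(d),np.degrees(np.arctan2(d[1],d[0])))
n=np.array([-d[1],d[0]])/np.linalg.norm(d); print('centre',P.mean(0)+n*90)
P=sh('edge',[(136,196.4),(197,192),(140,275.6),(200,271.6)],86)
for a,b in((0,1),(2,3)): d=P[b]-P[a];print(np.degrees(np.arctan2(d[1],d[0])))
# grip top circle: left end of blob
P=sh('griptop',[(125+168/5+6,180+265/5)],124)
f=lambda x,y:(255+x/8,148+y/8)
P=sh('timer',[f(95,65),f(485,105),f(447,497),f(50,458)],40);print(P.mean(0))
P=sh('dial',[f(264,270)],42);c=P[0]
P=sh('ptr/mark',[f(300,120),f(258,240),f(345,375),f(380,412)],45)
for p in P: print(np.degrees(np.arctan2(*(p-c)[::-1])), np.linalg.norm(p-c))
b=cv2.imread('pics/top0.png'); 
hsv=cv2.cvtColor(b,cv2.COLOR_BGR2HSV)
m=cv2.inRange(hsv,(5,40,20),(30,255,255))
m[:160]=0
n,l,s,cc=cv2.connectedComponentsWithStats(m)
for i in range(1,n):
    if 100<s[i,4]<1500:print(s[i],cc[i],pix2w('top',[cc[i]],22)[0].round(1))
P=sh('mat',[(339,149),(419,155),(415,235),(334,229)],4);print(P.mean(0))
```

```text
pan [[575.3, -269.1], [595.5, -435.4], [432.4, -455.1], [408.4, -288.3]]
[ 502.90445455 -361.96120533] [np.float64(-83.1), np.float64(-173.1), np.float64(98.2), np.float64(6.6)]
coverR [[605.9, 285.3], [428.0, 271.9]]
178.37980519734384 4.315083227397012
centre [510.16517982 368.31262254]
edge [[596.2, 457.4], [606.0, 312.3], [415.6, 440.1], [426.8, 300.1]]
-86.16303006545269
-85.44417136118267
griptop [[512.0, 367.7]]
timer [[698.3, 161.1], [685.5, 43.7], [568.0, 54.6], [579.6, 172.5]]
[632.83559303 107.99345201]
dial [[635.5, 109.2]]
ptr/mark [[680.1, 98.6], [644.0, 110.7], [603.7, 84.6], [592.7, 74.2]]
-13.330225329490412 45.88990894171421
10.23779434591802 8.672055835123283
-142.27031275272316 40.20276496255375
-140.7110105634253 55.26780114207456
[633 160   7  61 278] [636.94604317 184.12589928] [ 634.1 -786.4   22. ]
[361 245  18  18 262] [369.69083969 253.23282443] [466.1 -85.   22. ]
[292 249  18  18 261] [300.62835249 257.49042146] [456.1  79.6  22. ]
[255 254  18  18 262] [263.64122137 262.41603053] [444.1 168.1  22. ]
[329 254  18  19 262] [337.46564885 263.        ] [443.1  -8.1  22. ]
mat [[723.8, -13.3], [708.6, -213.8], [509.2, -198.6], [524.3, -0.3]]
[ 616.48888967 -106.50649223]
```

```bash
python3 -m crank '[{"yaw":0.115,"x":0.02},{"yaw":0.115,"x":0.02,"y":-0.03},{"yaw":0.117,"x":0.0,"y":-0.03},{"y":-0.04,"x":0.015},{"y":-0.04,"x":0.015},{"y":-0.04,"x":0.015},{"y":-0.04,"x":0.015},{"y":-0.04,"x":0.015},{"y":-0.04,"x":0.015},{"y":-0.04,"x":0.015},{"y":-0.04,"x":0.01},{"y":-0.04,"x":0.01}]' 0.0 60; python3 -m crank '[{"y":-0.04,"x":0.01},{"y":-0.04,"x":0.01},{"y":-0.04,"x":0.01},{"y":-0.04,"x":0.01},{"y":-0.04,"x":0.01},{"y":-0.04,"x":0.01},{"y":-0.04,"x":0.01},{"y":-0.04,"x":0.01},{"y":-0.04,"x":0.01},{"y":-0.04},{"y":-0.04},{}]'
```

```text
schema error: expected keys x, y, z, yaw
schema error: expected keys x, y, z, yaw
```

```bash
python3 -m crank '[{"x":0.02,"y":0,"z":0,"yaw":0.115},{"x":0.02,"y":-0.03,"z":0,"yaw":0.115},{"x":0,"y":-0.03,"z":0,"yaw":0.117},{"x":0.015,"y":-0.04,"z":0,"yaw":0},{"x":0.015,"y":-0.04,"z":0,"yaw":0},{"x":0.015,"y":-0.04,"z":0,"yaw":0},{"x":0.015,"y":-0.04,"z":0,"yaw":0},{"x":0.015,"y":-0.04,"z":0,"yaw":0},{"x":0.015,"y":-0.04,"z":0,"yaw":0},{"x":0.015,"y":-0.04,"z":0,"yaw":0},{"x":0.015,"y":-0.04,"z":0,"yaw":0},{"x":0,"y":0,"z":0,"yaw":0}]' 0 60
```

```text
t: 1.75
ee_pos: [359.0, -199.9, 231.5]
tool_rot: [1.0, 0.002, 0.001, -0.001]
force: [0.9, -0.6, 0.2]
opening: 85.2
```

```bash
python3 -m crank '[{"x":0.012,"y":-0.04,"z":0,"yaw":0},{"x":0.012,"y":-0.04,"z":0,"yaw":0},{"x":0.012,"y":-0.04,"z":0,"yaw":0},{"x":0.012,"y":-0.04,"z":0,"yaw":0},{"x":0.012,"y":-0.04,"z":0,"yaw":0},{"x":0.012,"y":-0.04,"z":0,"yaw":0},{"x":0.012,"y":-0.04,"z":0,"yaw":0},{"x":0.012,"y":-0.04,"z":0,"yaw":0},{"x":0.012,"y":-0.04,"z":0,"yaw":0},{"x":0.012,"y":-0.04,"z":0,"yaw":0},{"x":0.012,"y":-0.035,"z":0,"yaw":0},{"x":0,"y":0,"z":0,"yaw":0}]'
python3 - <<'E'
from h import *
o=get_obs(); print(o['ee_pos'],o['joints'].round(2)); im=cams.capture('wrist'); save(im,'w1'); 
print(w2pix('wrist',[[511,368,124],[511,368,86]],o))
E
```

```text
t: 2.75
ee_pos: [490.8, 232.9, 230.9]
tool_rot: [1.0, 0.001, 0.0, -0.001]
force: [-1.9, -0.9, -0.9]
opening: 85.6
[490.81812557 232.88342229 230.85010353] [0.3  0.02 1.74 0.   1.37 1.86]
[[137.55731487 169.84428699]
 [159.79970854 158.77023424]]
```

View pics/w1.png

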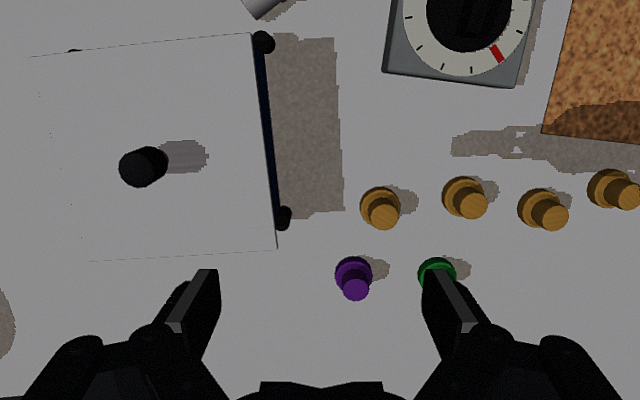

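Run:
```python
from h import *
o=get_obs()
P=pix2w('wrist',[(251,33),(277,249),(88,262),(30,57)],86,o)[:,:2];print(P.round(1));
for a,b in((0,1),(1,2),(3,0)):
  d=P[b]-P[a];print(np.linalg.norm(d),np.degrees(np.arctan2(d[1],d[0])))
print(pix2w('wrist',[(137,168)],124,o))
```

```text
[[605.5 283.6]
 [428.2 270.4]
 [412.9 448.1]
 [592.4 459.9]]
177.72611506624798 -175.76131402848253
178.2910744893636 94.91570163183141
176.80742512878118 -85.77282542841047
[[511.69131337 365.08209185 124.        ]]
```

```bash
python3 -m crank '[{"x":0.005,"y":-0.033,"z":0,"yaw":0},{"x":0.005,"y":-0.033,"z":0,"yaw":0},{"x":0.005,"y":-0.033,"z":0,"yaw":0},{"x":0.005,"y":-0.034,"z":0,"yaw":0},{"x":0,"y":0,"z":0.025,"yaw":0},{"x":0,"y":0,"z":0.025,"yaw":0},{"x":0,"y":0,"z":0,"yaw":0},{"x":0,"y":0,"z":0,"yaw":0}]'
python3 - <<'E'
from h import *
o=get_obs(); print(o['ee_pos'],o['joints'].round(2)); im=cams.capture('wrist'); save(im,'w2'); save(cams.capture('top'),'t2')
print(w2pix('wrist',[[510.5,366,124],[510,366,86]],o))
E
```

```text
t: 3.47
ee_pos: [509.1, 359.0, 179.7]
tool_rot: [1.0, -0.002, -0.002, 0.001]
force: [0.1, 0.4, 0.3]
opening: 85.3
[509.12018373 358.98224253 179.72413856] [ 0.49  0.26  1.58 -0.    1.31  2.06]
[[310.48524772 220.91042487]
 [311.94698288 200.90695865]]
```

View pics/w2.png

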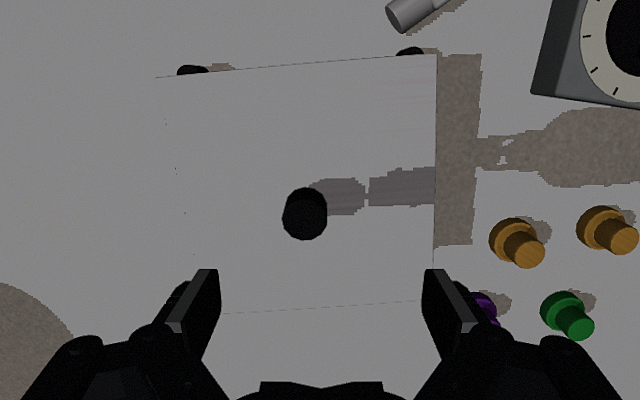

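Run:
```python
from h import *
o=get_obs();im=cams.capture('wrist')
g=cv2.cvtColor(im,cv2.COLOR_RGB2GRAY)
m=(g<40).astype(np.uint8);n,l,s,c=cv2.connectedComponentsWithStats(m)
for i in range(1,n):
    if s[i,4]>500 and s[i,1]<260: print(s[i],c[i])
print(pix2w('wrist',[(305,216)],124,o),pix2w('wrist',[(305,213)],111,o))
P=pix2w('wrist',[(436,55),(433,262),(222,313),(156,77)],86,o)[:,:2];print(P.round(1),P.mean(0))
```

```text
[ 530    0  110  113 2554] [555.37548943  51.65700861]
[ 604    0   36   80 2389] [623.79405609  37.79782336]
[ 285  189   44   52 1823] [307.19967087 215.11629183]
[[514.54788026 370.59847861 124.        ]] [[511.56508468 371.22674819 111.        ]]
[[608.3 288.1]
 [462.1 276.3]
 [416.3 440.8]
 [596.1 467.4]] [520.72181362 368.13700413]
```

```bash
python3 -m crank '[{"x":0.003,"y":-0.01,"z":0,"yaw":0},{"x":0,"y":0,"z":0.03,"yaw":0},{"x":0,"y":0,"z":0.025,"yaw":0},{"x":0,"y":0,"z":0.015,"yaw":0},{"x":0,"y":0,"z":0.015,"yaw":0},{"x":0,"y":0,"z":0,"yaw":0},{"x":0,"y":0,"z":0,"yaw":0}]'
python3 - <<'E'
from h import *
save(cams.capture('side'),'s3');save(cams.capture('wrist'),'w3')
a=np.hstack([cv2.imread('pics/s3.png')[200:400,100:350],cv2.imread('pics/w3.png')[150:350,200:450]]);cv2.imwrite('pics/a3.png',cv2.resize(a,None,fx=1.6,fy=1.6))
E
```

```text
t: 4.2
ee_pos: [513.2, 371.0, 96.7]
tool_rot: [1.0, -0.001, -0.0, -0.0]
force: [0.1, -0.5, 0.4]
opening: 85.8
```

View pics/a3.png

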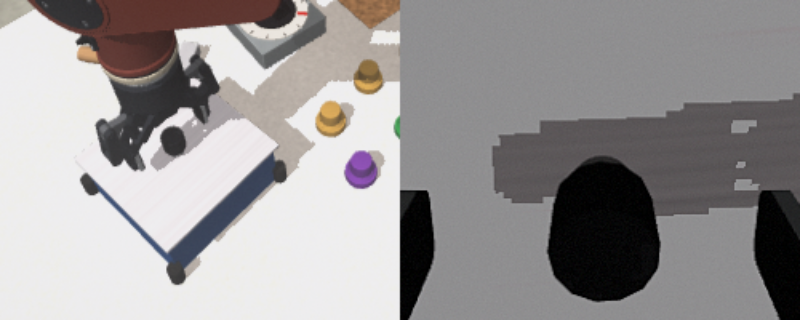

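```bash
python3 -m crank '[{"x":0,"y":0.002,"z":0.003,"yaw":0},{"x":0,"y":0,"z":0,"yaw":0},{"x":0,"y":0,"z":0,"yaw":0},{"x":0,"y":0,"z":0,"yaw":0},{"x":0,"y":0,"z":0,"yaw":0},{"x":0,"y":0,"z":0,"yaw":0},{"x":0,"y":0,"z":0,"yaw":0},{"x":0,"y":0,"z":0,"yaw":0}]' 1 80
python3 - <<'E'
from h import *
o=get_obs();print(o['ee_pos'],o['force'],o['opening'])
E
python3 -m crank '[{"x":0,"y":0,"z":-0.01,"yaw":0},{"x":0,"y":0,"z":-0.02,"yaw":0},{"x":0,"y":0,"z":-0.03,"yaw":0},{"x":0,"y":0,"z":-0.03,"yaw":0},{"x":0,"y":0,"z":0,"yaw":0},{"x":0,"y":0,"z":0,"yaw":0}]'
python3 - <<'E'
from h import *
o=get_obs();print(o['ee_pos'],o['force'],o['opening'])
save(cams.capture('side'),'s4');save(cams.capture('wrist'),'w4');save(cams.capture('top'),'t4')
E
```

```text
t: 4.97
ee_pos: [513.4, 369.0, 94.0]
tool_rot: [1.0, -0.001, 0.0, -0.0]
force: [-0.6, 1.1, 3.8]
opening: 26.1
[513.39707168 369.00293834  94.02207836] [-0.63662593  1.11621637  3.77085578] 26.111218743742928
t: 5.47
ee_pos: [514.0, 369.3, 185.3]
tool_rot: [1.0, -0.001, 0.002, -0.001]
force: [0.2, -0.4, -4.2]
opening: 25.7
[513.97420542 369.26539907 185.33088036] [ 0.17842295 -0.38265581 -4.22596223] 25.659919475355906
```

View pics/s4.png

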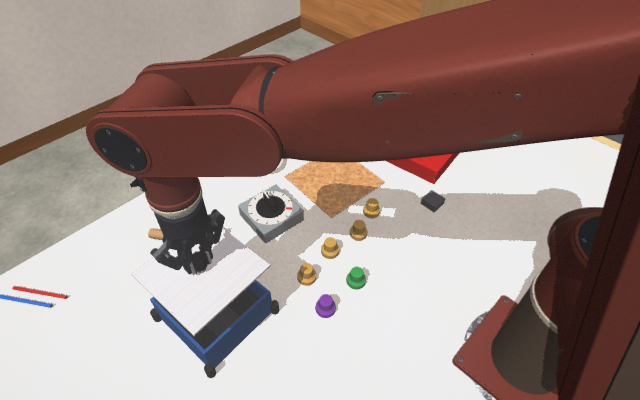

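View pics/w4.png

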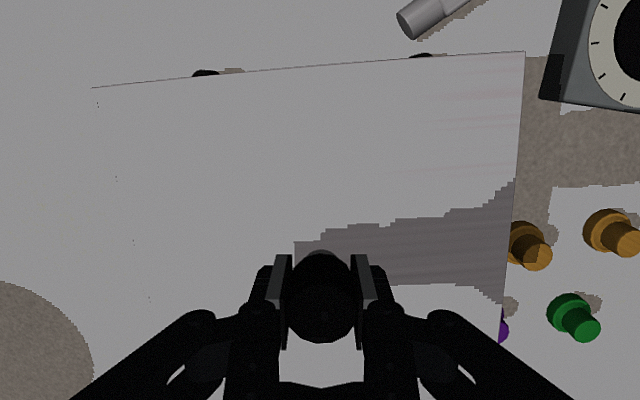

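```bash
python3 -m crank '[{"x":0.008,"y":0.03,"z":0,"yaw":0},{"x":0.009,"y":0.04,"z":0,"yaw":0},{"x":0.009,"y":0.04,"z":0,"yaw":0},{"x":0.009,"y":0.04,"z":0,"yaw":0},{"x":0.009,"y":0.04,"z":0,"yaw":0},{"x":0.009,"y":0.04,"z":0,"yaw":0},{"x":0.009,"y":0.04,"z":0,"yaw":0},{"x":0.009,"y":0.04,"z":0,"yaw":0},{"x":0.009,"y":0.04,"z":0,"yaw":0},{"x":0.009,"y":0.04,"z":0,"yaw":0},{"x":0.009,"y":0.04,"z":0,"yaw":0},{"x":0.006,"y":0.03,"z":0,"yaw":0}]'; python3 -m crank '[{"x":0,"y":0.015,"z":0,"yaw":0},{"x":0,"y":0,"z":0,"yaw":0.05},{"x":0,"y":0,"z":0,"yaw":0.05},{"x":0,"y":0,"z":0,"yaw":0.05},{"x":0,"y":0,"z":0,"yaw":0},{"x":0,"y":0,"z":0,"yaw":0},{"x":0,"y":0,"z":0,"yaw":0}]'
python3 - <<'E'
from h import *
o=get_obs();print(o['ee_pos'],o['force'],o['opening'])
save(cams.capture('wrist'),'w5');save(cams.capture('top'),'t5')
E
```

```text
t: 6.62
ee_pos: [614.9, -94.7, 180.7]
tool_rot: [1.0, -0.002, -0.002, -0.0]
force: [1.3, 1.1, -3.2]
opening: 26.0
t: 7.2
ee_pos: [615.3, -105.9, 182.2]
tool_rot: [0.997, -0.075, -0.001, -0.0]
force: [-0.7, 0.3, -3.5]
opening: 25.8
[ 615.31096365 -105.85820377  182.19619479] [-0.71071536  0.33594877 -3.49747248] 25.830905364742353
```

View pics/t5.png

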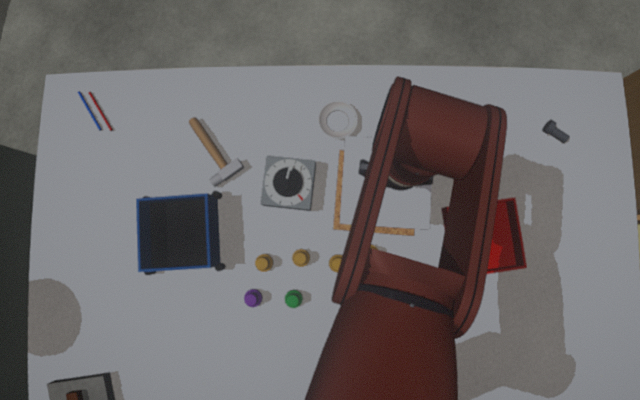

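View pics/w5.png

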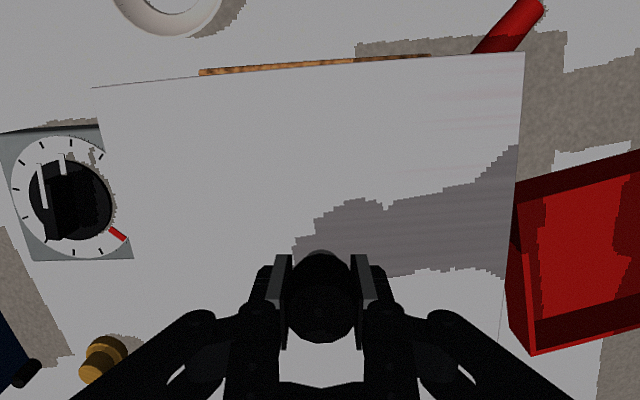

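```bash
python3 -m crank '[{"x":0.002,"y":0,"z":0.035,"yaw":0},{"x":0,"y":0,"z":0.035,"yaw":0},{"x":0,"y":0,"z":0.035,"yaw":0},{"x":0,"y":0,"z":0.03,"yaw":0},{"x":0,"y":0,"z":0.015,"yaw":0},{"x":0,"y":0,"z":0.004,"yaw":0},{"x":0,"y":0,"z":0,"yaw":0},{"x":0,"y":0,"z":0,"yaw":0}]';python3 - <<'E'
from h import *
o=get_obs();print(o['ee_pos'],o['force'],o['opening'])
E
```

```text
t: 7.97
ee_pos: [619.0, -107.0, 30.6]
tool_rot: [0.997, -0.076, 0.001, 0.0]
force: [1.1, -0.3, -2.9]
opening: 26.1
[ 618.97198298 -106.99782978   30.56767848] [ 1.12303626 -0.32385903 -2.92506965] 26.061568407252178
```

```bash
python3 -m crank '[{"x":-0.002,"y":0,"z":0.007,"yaw":0},{"x":0,"y":0,"z":0.002,"yaw":0},{"x":0,"y":0,"z":0.002,"yaw":0},{"x":0,"y":0,"z":0,"yaw":0},{"x":0,"y":0,"z":0,"yaw":0}]';python3 - <<'E'
from h import *
o=get_obs();print(o['ee_pos'],o['force'],o['opening'])
save(cams.capture('side'),'s6')
a=cv2.imread('pics/s6.png')[120:260,200:460];cv2.imwrite('pics/s6c.png',cv2.resize(a,None,fx=3,fy=3))
E
```

```text
t: 8.38
ee_pos: [616.1, -106.5, 18.6]
tool_rot: [0.997, -0.076, 0.0, 0.0]
force: [-0.1, -0.6, -3.5]
opening: 25.8
[ 616.08094722 -106.54896943   18.61379327] [-0.10049731 -0.61989709 -3.47502199] 25.81557422185233
```

View pics/s6c.png

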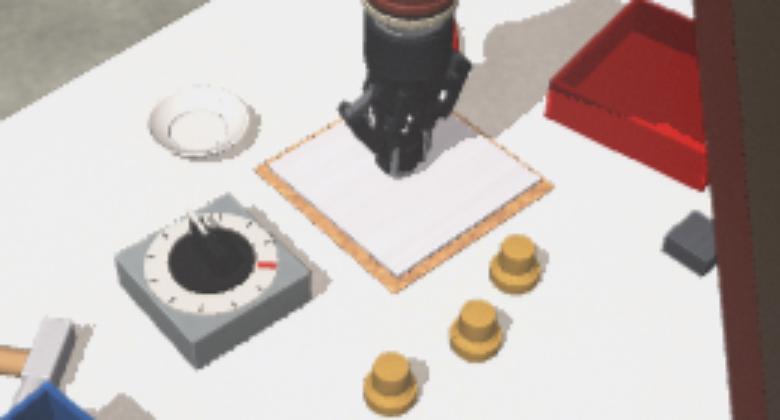

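Still carrying the weight; lower a few mm more until contact.

```bash
python3 -m crank '[{"x":0,"y":0,"z":0.001,"yaw":0},{"x":0,"y":0,"z":0.001,"yaw":0},{"x":0,"y":0,"z":0,"yaw":0},{"x":0,"y":0,"z":0,"yaw":0}]'
```

```text
t: 8.77
ee_pos: [616.4, -106.7, 18.0]
tool_rot: [0.997, -0.076, 0.0, 0.0]
force: [-4.0, 1.8, 6.4]
opening: 25.9
```

```bash
python3 -m crank '[{"x":0,"y":0,"z":0,"yaw":0},{"x":0,"y":0,"z":0,"yaw":0},{"x":0,"y":0,"z":0,"yaw":0},{"x":0,"y":0,"z":0,"yaw":0},{"x":0,"y":0,"z":-0.02,"yaw":0},{"x":0,"y":0,"z":-0.04,"yaw":0},{"x":0,"y":0,"z":-0.04,"yaw":0},{"x":0,"y":0,"z":-0.04,"yaw":-0.05},{"x":-0.04,"y":0,"z":0,"yaw":-0.05},{"x":-0.04,"y":0,"z":0,"yaw":-0.05},{"x":-0.04,"y":0,"z":0,"yaw":0},{"x":-0.02,"y":0,"z":0,"yaw":0}]' 0 60;  python3 -m crank '[{"x":0,"y":-0.01,"z":0,"yaw":0},{"x":0,"y":0,"z":0,"yaw":0},{"x":0,"y":0,"z":0,"yaw":0}]'
python3 - <<'E'
from h import *
o=get_obs();print(o['ee_pos'],o['force'],o['tool_rot'],o['opening'])
save(cams.capture('wrist'),'w7')
for d in spotter.search_frame('wrist','casting_1'): print(round(d['confidence'],2),np.round(d['box'],1))
save(cams.capture('top'),'t7')
E
```

```text
t: 9.77
ee_pos: [472.5, -99.5, 155.6]
tool_rot: [1.0, -0.001, -0.001, -0.0]
force: [1.2, -0.7, 0.2]
opening: 85.7
t: 10.02
ee_pos: [477.2, -90.2, 157.0]
tool_rot: [1.0, -0.001, 0.001, 0.0]
force: [-0.3, 0.5, 0.7]
opening: 85.5
[477.24330908 -90.17552059 156.96001399] [-0.30225771  0.51007546  0.73017659] [ 9.99999180e-01 -8.05143753e-04  9.56027922e-04  2.78162470e-04] 85.46442815795002
0.95 [  1.3 198.2  63.1  52. ]
0.87 [204.4 197.5  51.2  57.8]
0.84 [291.7 170.5  50.9  53.5]
0.74 [ 92.  183.1  65.4  55.8]
0.72 [ 95.2 282.   58.3  52.1]
0.66 [  2.7 276.   57.   54.7]
0.52 [ 2.9  2.2 64.2 27.3]
```

View pics/w7.png

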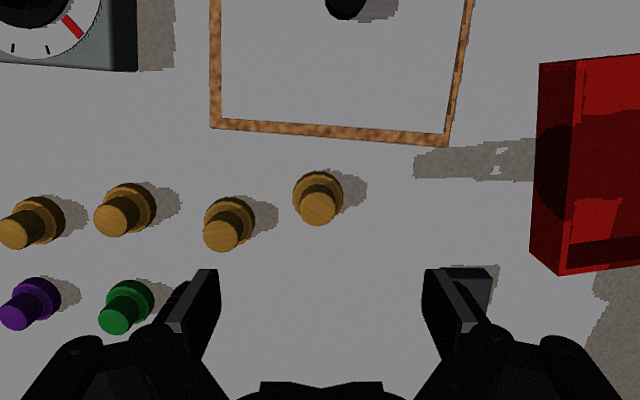

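View pics/t7.png

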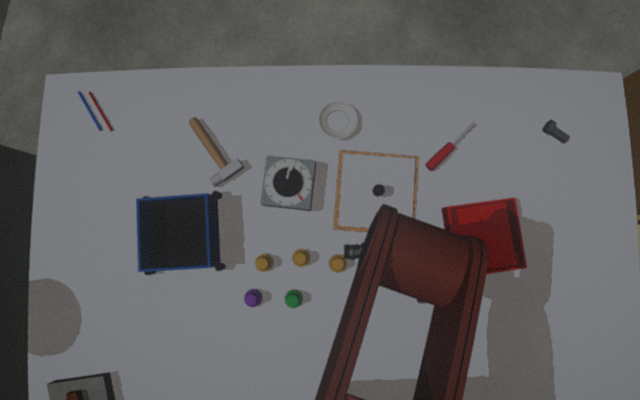

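Run:
```python
from h import *
o=get_obs();print(pix2w('wrist',[(318,208),(220,235),(112,220),(14,234)],40,o).round(1))
img=cv2.imread('pics/t7.png')
cv2.imwrite('pics/c7.png',cv2.resize(cv2.convertScaleAbs(img[180:290,125:235],alpha=1.5),None,fx=5,fy=5,interpolation=cv2.INTER_CUBIC))
```

```text
[[465.  -87.2  40. ]
 [442.1  -9.   40. ]
 [454.8  77.4  40. ]
 [441.8 166.3  40. ]]
```

View pics/c7.png

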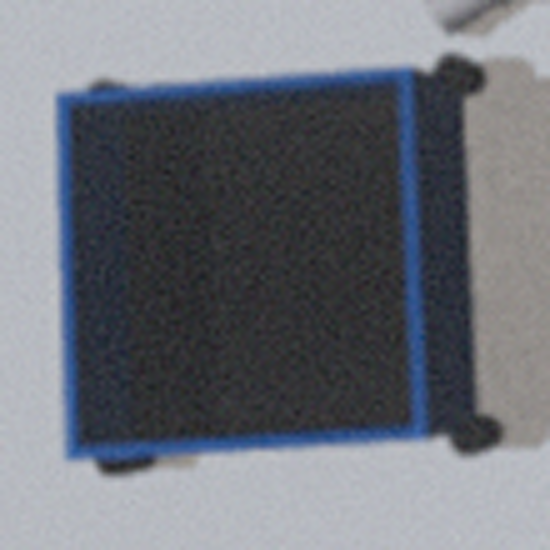

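```bash
python3 -m crank '[{"x":-0.011,"y":-0.004,"z":0.03,"yaw":0},{"x":0,"y":0,"z":0.03,"yaw":0},{"x":0,"y":0,"z":0.02,"yaw":0},{"x":0,"y":0,"z":0,"yaw":0},{"x":0,"y":0,"z":0,"yaw":0}]' 0.35
python3 - <<'E'
from h import *
P=pix2w('top',[(125+a/5,180+b/5) for a,b in[(57,93),(412,68),(427,435),(70,458)]],80)[:,:2]
print('tub',P.round(1),P.mean(0));
for i in range(4): d=P[(i+1)%4]-P[i];print(np.linalg.norm(d),np.degrees(np.arctan2(d[1],d[0])))
o=get_obs();print(o['ee_pos'],o['opening']);save(cams.capture('wrist'),'w8')
E
```

```text
t: 10.58
ee_pos: [464.8, -86.0, 75.4]
tool_rot: [1.0, -0.001, -0.001, -0.001]
force: [0.1, -0.6, 0.3]
opening: 55.7
tub [[591.8 459.3]
 [602.9 290. ]
 [436.8 278.5]
 [424.  445.9]] [513.87628854 368.42940358]
169.75183711154764 -86.22198270458692
166.56012249933607 -176.0659054714868
167.83095813259385 94.35766127709469
168.2742471435975 4.589496887931508
[464.75840237 -85.97108072  75.36916148] 55.6609107481522
```

View pics/w8.png

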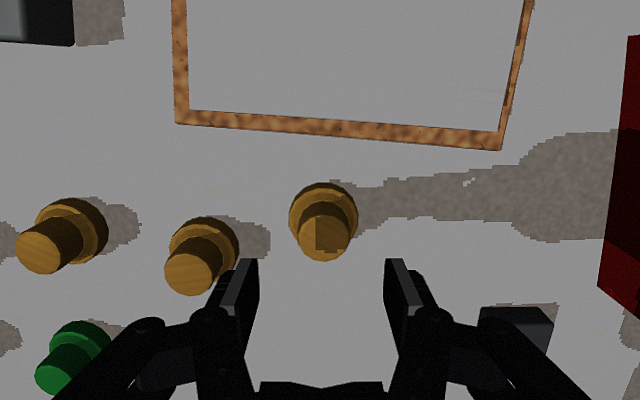

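```bash
python3 - <<'E'
from h import *
o=get_obs();print(pix2w('wrist',[(324,235)],40,o).round(1),pix2w('wrist',[(322.5,217)],14,o).round(1))
E
python3 -m crank '[{"x":0,"y":0,"z":0.025,"yaw":0},{"x":0,"y":0,"z":0.02,"yaw":0},{"x":0,"y":0,"z":0.013,"yaw":0},{"x":0,"y":0,"z":0,"yaw":0},{"x":0,"y":0,"z":0,"yaw":0}]'
```

```text
[[466.9 -87.2  40. ]] [[467.3 -86.5  14. ]]
t: 11.05
ee_pos: [466.3, -86.6, 19.5]
tool_rot: [1.0, -0.001, 0.001, 0.0]
force: [0.5, 0.2, 0.2]
opening: 55.6
```

```bash
cat > weigh.py <<'E'
from h import *
F=[];J=[]
for i in range(24):
    cams.capture('wrist'); o=get_obs(); F.append(o['force']); J.append(o['joint_efforts'])
F=np.array(F);print('t',o['t'],'pos',o['ee_pos'].round(1),'open',o['opening'].round(1),'F',F.mean(0).round(2),'std',F.std(0).round(2),'g',(-F[:,2].mean()/9.81*1000).round(1),'J',np.mean(J,0).round(3)[1:3])
E
python3 -m crank '[{"x":0,"y":0,"z":0.003,"yaw":0},{"x":0,"y":0,"z":0,"yaw":0},{"x":0,"y":0,"z":0,"yaw":0},{"x":0,"y":0,"z":0,"yaw":0},{"x":0,"y":0,"z":0,"yaw":0},{"x":0,"y":0,"z":0,"yaw":0}]' 1 60;python3 -m crank '[{"x":0,"y":0,"z":-0.01,"yaw":0},{"x":0,"y":0,"z":-0.03,"yaw":0},{"x":0,"y":0,"z":-0.04,"yaw":0},{"x":0,"y":0,"z":-0.03,"yaw":0},{"x":0,"y":0,"z":0,"yaw":0},{"x":0,"y":0,"z":0,"yaw":0},{"x":0,"y":0,"z":0,"yaw":0}]'; python3 weigh.py
```

```text
t: 11.55
ee_pos: [466.7, -86.8, 17.0]
tool_rot: [1.0, -0.001, 0.001, 0.001]
force: [-0.8, 0.4, 6.5]
opening: 28.1
t: 12.13
ee_pos: [464.3, -85.8, 124.6]
tool_rot: [1.0, -0.001, -0.001, -0.0]
force: [-0.4, 0.9, -3.6]
opening: 28.2Traceback (most recent call last):
  File "weigh.py", line 5, in <module>
    F=np.array(F);print('t',o['t'],'pos',o['ee_pos'].round(1),'open',o['opening'].round(1),'F',F.mean(0).round(2),'std',F.std(0).round(2),'g',(-F[:,2].mean()/9.81*1000).round(1),'J',np.mean(J,0).round(3)[1:3])
                                                                     ^^^^^^^^^^^^^^^^^^
AttributeError: 'float' object has no attribute 'round'
```

```bash
sed -i "s/o\['opening'\].round(1)/round(o['opening'],1)/; s/\*1000).round(1)/*1000)/" weigh.py; python3 weigh.py
```

```text
t 14.5333 pos [465.2 -86.2 125.3] open 28.3 F [ 0.12 -0.02 -3.15] std [0.48 0.42 0.41] g 321.55792531429597 J [-35.039 -37.061]
```

```bash
python3 -m crank '[{"x":0.007,"y":-0.041,"z":0,"yaw":0},{"x":0.007,"y":-0.041,"z":0,"yaw":0},{"x":0.007,"y":-0.041,"z":0,"yaw":0},{"x":0.007,"y":-0.041,"z":0,"yaw":0},{"x":0.007,"y":-0.041,"z":0,"yaw":0},{"x":0.007,"y":-0.041,"z":0,"yaw":0},{"x":0.007,"y":-0.041,"z":0,"yaw":0},{"x":0.007,"y":-0.041,"z":0,"yaw":0},{"x":0.007,"y":-0.041,"z":0,"yaw":0},{"x":0.007,"y":-0.041,"z":0,"yaw":0},{"x":0.008,"y":-0.041,"z":0,"yaw":0},{"x":0.008,"y":-0.041,"z":0,"yaw":0}]'; python3 -m crank '[{"x":0,"y":0,"z":0,"yaw":0},{"x":0,"y":0,"z":0,"yaw":0},{"x":0,"y":0,"z":0,"yaw":0}]'
python3 - <<'E'
from h import *
o=get_obs();print(o['ee_pos']);save(cams.capture('wrist'),'w9')
E
```

```text
t: 15.53
ee_pos: [552.1, 407.6, 124.9]
tool_rot: [1.0, -0.001, -0.0, 0.0]
force: [0.9, -0.0, -2.3]
opening: 28.1
t: 15.78
ee_pos: [551.7, 405.2, 124.3]
tool_rot: [1.0, -0.001, -0.001, 0.001]
force: [0.1, -0.5, -2.1]
opening: 28.0
[551.71560389 405.18338463 124.30276703]
```

View pics/w9.png

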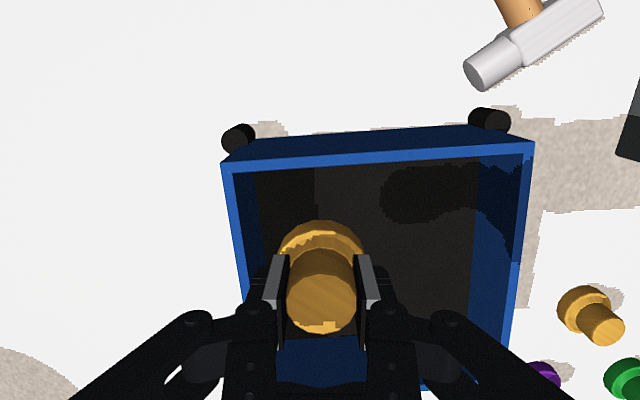

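```bash
python3 - <<'E'
from h import *
o=get_obs();P=pix2w('wrist',[(222,162),(535,142)],80,o);print(P.round(1))
d=(P[1]-P[0])[:2];d/=np.linalg.norm(d);print(np.degrees(np.arctan2(d[1],d[0])),P.mean(0)[:2]+85*np.array([d[1],-d[0]]))
E
python3 -m crank '[{"x":0,"y":0.002,"z":0.03,"yaw":0},{"x":0,"y":0,"z":0.03,"yaw":0},{"x":0,"y":0,"z":0.016,"yaw":0},{"x":0,"y":0,"z":0,"yaw":0},{"x":0,"y":0,"z":0,"yaw":0},{"x":0,"y":0,"z":0.002,"yaw":0},{"x":0,"y":0,"z":0,"yaw":0},{"x":0,"y":0,"z":0,"yaw":0}]'
```

```text
[[592.1 458.3  80. ]
 [603.  290.5  80. ]]
-86.26132163217945 [512.73947255 368.86949211]
t: 16.5
ee_pos: [553.6, 403.9, 49.6]
tool_rot: [1.0, -0.001, 0.001, -0.001]
force: [-0.2, -0.6, -2.8]
opening: 28.0
```

```bash
python3 -m crank '[{"x":0,"y":0,"z":0.003,"yaw":0},{"x":0,"y":0,"z":0.002,"yaw":0},{"x":0,"y":0,"z":0,"yaw":0},{"x":0,"y":0,"z":0,"yaw":0}]';python3 -m crank '[{"x":0,"y":0,"z":0.001,"yaw":0},{"x":0,"y":0,"z":0.001,"yaw":0},{"x":0,"y":0,"z":0,"yaw":0}]'
```

```text
t: 16.83
ee_pos: [552.2, 403.5, 42.2]
tool_rot: [1.0, -0.001, -0.0, 0.0]
force: [0.5, -0.3, -4.0]
opening: 28.0
t: 17.08
ee_pos: [552.2, 403.6, 42.1]
tool_rot: [1.0, -0.001, -0.0, 0.0]
force: [-5.5, -2.9, 6.7]
opening: 28.2
```

```bash
python3 -m crank '[{"x":0,"y":0,"z":0,"yaw":0},{"x":0,"y":0,"z":0,"yaw":0},{"x":0,"y":0,"z":0,"yaw":0},{"x":0,"y":0,"z":-0.015,"yaw":0},{"x":0,"y":0,"z":-0.03,"yaw":0},{"x":0,"y":0,"z":-0.04,"yaw":0},{"x":0,"y":0,"z":-0.04,"yaw":0},{"x":0,"y":0,"z":0,"yaw":0},{"x":0,"y":0,"z":0,"yaw":0},{"x":0,"y":0,"z":0,"yaw":0}]' 0.53; python3 weigh.py;  python3 - <<'E'
from h import *
o=get_obs();save(cams.capture('wrist'),'w10')
E
```

```text
t: 17.92
ee_pos: [552.5, 403.6, 166.5]
tool_rot: [1.0, -0.001, 0.001, -0.0]
force: [-0.1, 0.4, -0.4]
opening: 40.0
t 19.1167 pos [552.3 403.4 165.3] open 40.3 F [-0.08  0.08  0.01] std [0.41 0.52 0.58] g -1.142402146305976 J [-57.58  -38.095]
```

View pics/w10.png

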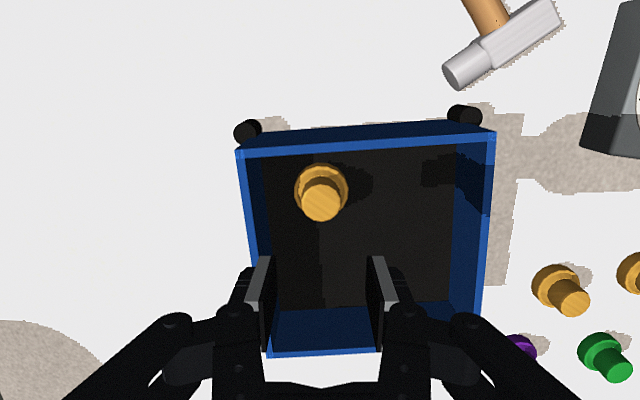

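```bash
python3 -m crank '[{"x":-0.018,"y":0.04,"z":0,"yaw":0},{"x":-0.018,"y":0.04,"z":0,"yaw":0},{"x":-0.018,"y":0.04,"z":0,"yaw":0},{"x":-0.018,"y":0.04,"z":0,"yaw":0},{"x":-0.018,"y":0.04,"z":0.02,"yaw":0},{"x":-0.018,"y":0.038,"z":0.025,"yaw":0},{"x":0,"y":0,"z":0.02,"yaw":0},{"x":0,"y":0,"z":0.02,"yaw":0},{"x":0,"y":0,"z":0,"yaw":0},{"x":0,"y":0,"z":0,"yaw":0}]' 0.35
python3 - <<'E'
from h import *
o=get_obs();print(o['ee_pos']);save(cams.capture('wrist'),'w11');save(cams.capture('top'),'t11')
print(w2pix('wrist',[[441.8,166.3,40]]))
E
```

```text
t: 20.0
ee_pos: [451.8, 184.5, 86.3]
tool_rot: [1.0, -0.001, -0.001, 0.0]
force: [0.1, 0.5, 0.6]
opening: 55.4
[451.80008359 184.45896615  86.28288608]
[[354.53967474 246.93965105]]
```

View pics/w11.png

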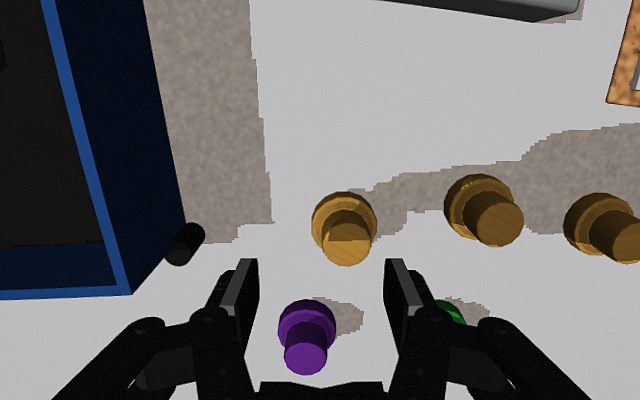

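Run:
```python
from h import *
o=get_obs();print(o['ee_pos'],pix2w('wrist',[(346,241)],40,o).round(1),pix2w('wrist',[(344,222)],14,o).round(1))
```

```text
[453.63921513 185.22112459  88.11617413] [[445.7 171.4  40. ]] [[447.1 171.1  14. ]]
```

```bash
python3 -m crank '[{"x":-0.008,"y":0.0145,"z":0,"yaw":0},{"x":0,"y":0,"z":0,"yaw":0},{"x":0,"y":0,"z":0.03,"yaw":0},{"x":0,"y":0,"z":0.025,"yaw":0},{"x":0,"y":0,"z":0.014,"yaw":0},{"x":0,"y":0,"z":0,"yaw":0},{"x":0,"y":0,"z":0,"yaw":0}]'
```

```text
t: 20.68
ee_pos: [444.8, 170.7, 18.1]
tool_rot: [1.0, -0.001, -0.0, -0.0]
force: [0.3, 0.7, -0.2]
opening: 55.4
```

```bash
python3 -m crank '[{"x":0.001,"y":0,"z":0.001,"yaw":0},{"x":0,"y":0,"z":0,"yaw":0},{"x":0,"y":0,"z":0,"yaw":0},{"x":0,"y":0,"z":0,"yaw":0},{"x":0,"y":0,"z":0,"yaw":0},{"x":0,"y":0,"z":0,"yaw":0}]' 1 60;python3 -m crank '[{"x":0,"y":0,"z":-0.01,"yaw":0},{"x":0,"y":0,"z":-0.03,"yaw":0},{"x":0,"y":0,"z":-0.04,"yaw":0},{"x":0,"y":0,"z":-0.03,"yaw":0},{"x":0,"y":0,"z":0,"yaw":0},{"x":0,"y":0,"z":0,"yaw":0},{"x":0,"y":0,"z":0,"yaw":0}]'; python3 weigh.py;python3 weigh.py
```

```text
t: 21.18
ee_pos: [447.5, 170.7, 18.7]
tool_rot: [1.0, -0.001, 0.002, -0.0]
force: [-0.5, 0.3, 6.1]
opening: 28.0
t: 21.77
ee_pos: [444.8, 170.1, 126.4]
tool_rot: [1.0, -0.001, -0.0, 0.0]
force: [-0.1, -0.9, -1.3]
opening: 27.9
t 22.9667 pos [445.5 170.2 126.7] open 28.2 F [ 0.18 -0.07 -1.63] std [0.46 0.49 0.53] g 165.72491164283477 J [-34.816 -36.385]
t 24.1667 pos [445.5 170.2 126.7] open 28.0 F [-0.04  0.07 -1.73] std [0.56 0.37 0.48] g 176.67455061606077 J [-34.709 -36.333]
```

```bash
python3 -m crank '[{"x":0.006,"y":0.03,"z":0,"yaw":0},{"x":0.006,"y":0.04,"z":0,"yaw":0},{"x":0.006,"y":0.04,"z":0,"yaw":0},{"x":0.006,"y":0.04,"z":0,"yaw":0},{"x":0.006,"y":0.04,"z":0,"yaw":0},{"x":0.006,"y":0.04,"z":0,"yaw":0},{"x":0.006,"y":0.04,"z":0,"yaw":0},{"x":0.006,"y":0.04,"z":0,"yaw":0},{"x":0.006,"y":0.04,"z":0,"yaw":0},{"x":0.006,"y":0.04,"z":0,"yaw":0},{"x":0.006,"y":0.04,"z":0,"yaw":0},{"x":0.006,"y":0.04,"z":0,"yaw":0}]'; python3 -m crank '[{"x":0.006,"y":0.04,"z":0,"yaw":0},{"x":0.006,"y":0.03,"z":0,"yaw":0},{"x":0.006,"y":0.03,"z":0,"yaw":0},{"x":0,"y":0,"z":0,"yaw":0},{"x":0,"y":0,"z":0,"yaw":0},{"x":0,"y":0,"z":0,"yaw":0}]'
python3 - <<'E'
from h import *
o=get_obs();print(o['ee_pos']);save(cams.capture('wrist'),'w12')
E
```

```text
t: 25.17
ee_pos: [516.3, -302.1, 126.6]
tool_rot: [1.0, -0.001, 0.0, -0.0]
force: [1.0, 0.4, -1.2]
opening: 27.9
t: 25.67
ee_pos: [533.8, -399.4, 126.0]
tool_rot: [1.0, -0.001, -0.0, -0.001]
force: [-0.0, 0.2, -1.6]
opening: 28.1
[ 533.83814255 -399.36283404  125.98826743]
```

View pics/w12.png

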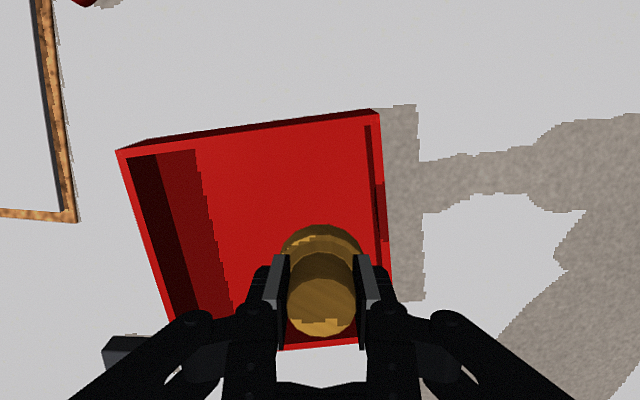

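Run:
```python
from h import *
o=get_obs();print(pix2w('wrist',[(118,150),(380,110),(391,265),(278,350)],46,o).round(1))
```

```text
[[ 574.3 -267.6   46. ]
 [ 598.3 -433.8   46. ]
 [ 492.  -447.1   46. ]
 [ 417.  -364.2   46. ]]
```

```bash
python3 -m crank '[{"x":0.004,"y":-0.006,"z":0.02,"yaw":0},{"x":0,"y":0,"z":0.03,"yaw":0},{"x":0,"y":0,"z":0.03,"yaw":0},{"x":0,"y":0,"z":0.016,"yaw":0},{"x":0,"y":0,"z":0.003,"yaw":0},{"x":0,"y":0,"z":0,"yaw":0},{"x":0,"y":0,"z":0,"yaw":0}]'
```

```text
t: 26.3
ee_pos: [539.0, -393.7, 29.0]
tool_rot: [1.0, -0.001, 0.0, 0.0]
force: [0.2, -0.4, -1.0]
opening: 28.2
```

```bash
python3 -m crank '[{"x":0,"y":0,"z":0.002,"yaw":0},{"x":0,"y":0,"z":0.001,"yaw":0},{"x":0,"y":0,"z":0,"yaw":0},{"x":0,"y":0,"z":0,"yaw":0}]';python3 -m crank '[{"x":0,"y":0,"z":0.001,"yaw":0},{"x":0,"y":0,"z":0.001,"yaw":0},{"x":0,"y":0,"z":0,"yaw":0}]'
```

```text
t: 26.63
ee_pos: [538.5, -394.3, 25.5]
tool_rot: [1.0, -0.001, 0.0, 0.0]
force: [-0.1, 0.1, -1.7]
opening: 28.2
t: 26.88
ee_pos: [538.5, -394.3, 23.8]
tool_rot: [1.0, -0.001, 0.0, 0.0]
force: [-2.5, 1.5, 5.1]
opening: 28.0
```

```bash
python3 -m crank '[{"x":0,"y":0,"z":0,"yaw":0},{"x":0,"y":0,"z":0,"yaw":0},{"x":0,"y":0,"z":0,"yaw":0},{"x":0,"y":0,"z":-0.015,"yaw":0},{"x":0,"y":0,"z":-0.03,"yaw":0},{"x":0,"y":0,"z":-0.04,"yaw":0},{"x":0,"y":0,"z":-0.02,"yaw":0},{"x":0,"y":0,"z":0,"yaw":0},{"x":0,"y":0,"z":0,"yaw":0}]' 0.53
python3 - <<'E'
from h import *
o=get_obs();save(cams.capture('wrist'),'w13')
E
python3 -m crank '[{"x":-0.01,"y":-0.035,"z":0,"yaw":0},{"x":-0.01,"y":-0.04,"z":0,"yaw":0},{"x":-0.01,"y":-0.04,"z":0,"yaw":0},{"x":-0.01,"y":-0.04,"z":0,"yaw":0},{"x":-0.01,"y":-0.04,"z":0,"yaw":0},{"x":-0.01,"y":-0.04,"z":0,"yaw":0},{"x":-0.01,"y":-0.04,"z":0,"yaw":0},{"x":-0.01,"y":-0.04,"z":0,"yaw":0},{"x":-0.01,"y":-0.04,"z":0,"yaw":0},{"x":-0.008,"y":-0.03,"z":0.02,"yaw":0},{"x":0,"y":0,"z":0,"yaw":0},{"x":0,"y":0,"z":0,"yaw":0}]' 0.35;  python3 - <<'E'
from h import *
o=get_obs();print(o['ee_pos']);save(cams.capture('wrist'),'w14');print(w2pix('wrist',[[442.1,-9,40]]))
E
```

```text
t: 27.63
ee_pos: [539.6, -395.2, 131.3]
tool_rot: [1.0, -0.001, 0.002, 0.002]
force: [-0.7, 1.0, 0.1]
opening: 40.2
t: 28.68
ee_pos: [438.5, -6.9, 105.4]
tool_rot: [1.0, 0.001, -0.003, -0.0]
force: [0.5, -0.3, -0.3]
opening: 55.6
[438.47317541  -6.9011663  105.379924  ]
[[323.75233147 213.19524044]]
```

View pics/w13.png

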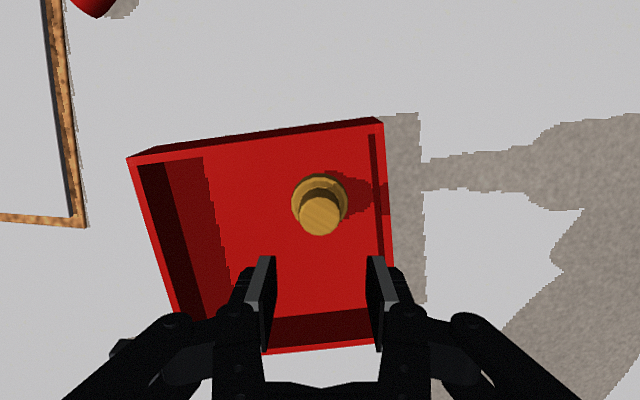

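View pics/w14.png

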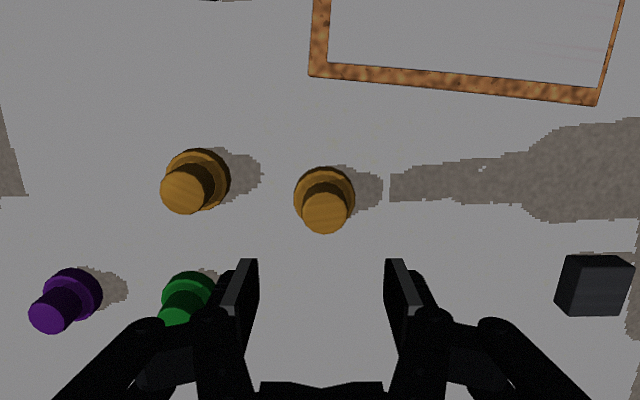

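```bash
python3 - <<'E'
from h import *
o=get_obs();print(o['ee_pos'],pix2w('wrist',[(326,210)],40,o).round(1),pix2w('wrist',[(324,193)],14,o).round(1))
E
python3 -m crank '[{"x":0.004,"y":0.003,"z":0.02,"yaw":0},{"x":0,"y":0,"z":0,"yaw":0},{"x":0,"y":0,"z":0.03,"yaw":0},{"x":0,"y":0,"z":0,"yaw":0},{"x":0,"y":0,"z":0,"yaw":0}]'
python3 - <<'E'
from h import *
o=get_obs();print(o['ee_pos']);save(cams.capture('wrist'),'w15');print(w2pix('wrist',[[444,-10,40],[444,-10,14]]))
E
```

```text
[439.8757245   -8.1669405  106.48079859] [[444.2 -10.4  40. ]] [[447.   -9.3  14. ]]
t: 29.15
ee_pos: [443.6, -12.3, 56.9]
tool_rot: [1.0, -0.002, -0.002, -0.0]
force: [0.2, 0.5, -1.5]
opening: 55.7
[443.61065416 -12.33159057  56.87390215]
[[317.80735177 253.61358372]
 [318.25965724 232.39431618]]
```

View pics/w15.png

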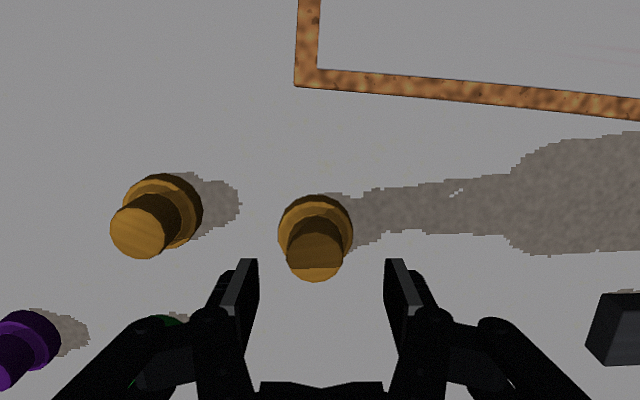

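```bash
python3 -m crank '[{"x":0.001,"y":-0.002,"z":0.02,"yaw":0},{"x":0,"y":0,"z":0.018,"yaw":0},{"x":0,"y":0,"z":0.002,"yaw":0},{"x":0,"y":0,"z":0,"yaw":0},{"x":0,"y":0,"z":0,"yaw":0}]'
```

```text
t: 29.62
ee_pos: [447.1, -10.1, 19.1]
tool_rot: [1.0, -0.001, 0.001, 0.0]
force: [-0.3, 0.9, 0.5]
opening: 55.4
```

```bash
python3 -m crank '[{"x":0,"y":0,"z":0.001,"yaw":0},{"x":0,"y":0,"z":0,"yaw":0},{"x":0,"y":0,"z":0,"yaw":0},{"x":0,"y":0,"z":0,"yaw":0},{"x":0,"y":0,"z":0,"yaw":0},{"x":0,"y":0,"z":0,"yaw":0}]' 1 60;python3 -m crank '[{"x":0,"y":0,"z":-0.01,"yaw":0},{"x":0,"y":0,"z":-0.03,"yaw":0},{"x":0,"y":0,"z":-0.04,"yaw":0},{"x":0,"y":0,"z":-0.03,"yaw":0},{"x":0,"y":0,"z":0,"yaw":0},{"x":0,"y":0,"z":0,"yaw":0},{"x":0,"y":0,"z":0,"yaw":0}]'; python3 weigh.py;python3 weigh.py
```

```text
t: 30.12
ee_pos: [447.3, -10.0, 18.2]
tool_rot: [1.0, -0.001, 0.001, 0.0]
force: [-0.4, 0.8, 6.1]
opening: 28.1
t: 30.7
ee_pos: [445.2, -9.6, 126.1]
tool_rot: [1.0, -0.001, -0.001, -0.0]
force: [-0.6, -0.2, -3.6]
opening: 28.2
t 31.9 pos [446.1  -9.8 126.7] open 28.3 F [-0.04 -0.01 -3.34] std [0.46 0.63 0.43] g 340.4058011516277 J [-31.661 -37.213]
t 33.1 pos [446.1  -9.8 126.7] open 27.7 F [-0.26  0.12 -3.15] std [0.48 0.47 0.48] g 321.3199999478166 J [-31.564 -37.168]
```

```bash
python3 -m crank '[{"x":0.012,"y":-0.034,"z":0,"yaw":0},{"x":0.012,"y":-0.04,"z":0,"yaw":0},{"x":0.012,"y":-0.04,"z":0,"yaw":0},{"x":0.012,"y":-0.04,"z":0,"yaw":0},{"x":0.012,"y":-0.04,"z":0,"yaw":0},{"x":0.012,"y":-0.04,"z":0,"yaw":0},{"x":0.012,"y":-0.04,"z":0,"yaw":0},{"x":0.012,"y":-0.04,"z":0,"yaw":0},{"x":0.009,"y":-0.03,"z":0,"yaw":0},{"x":0,"y":0,"z":0,"yaw":0},{"x":0,"y":0,"z":0,"yaw":0},{"x":0,"y":0,"z":0,"yaw":0}]'
python3 - <<'E'
from h import *
o=get_obs();print(o['ee_pos']);save(cams.capture('wrist'),'w16')
E
```

```text
t: 34.1
ee_pos: [551.1, 333.0, 125.9]
tool_rot: [1.0, -0.001, -0.001, 0.001]
force: [1.1, 0.1, -3.3]
opening: 28.1
[551.0748287  332.9996207  125.87831304]
```

View pics/w16.png

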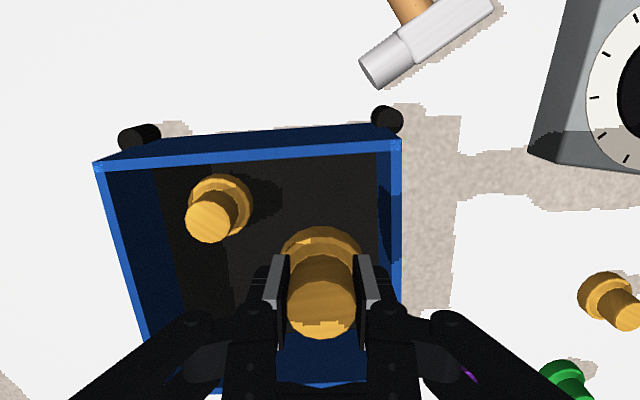

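```bash
python3 -m crank '[{"x":0,"y":0,"z":0.02,"yaw":0},{"x":0,"y":0,"z":0.03,"yaw":0},{"x":0,"y":0,"z":0.02,"yaw":0},{"x":0,"y":0,"z":0.01,"yaw":0},{"x":0,"y":0,"z":0,"yaw":0},{"x":0,"y":0,"z":0,"yaw":0}]'
```

```text
t: 34.65
ee_pos: [552.0, 332.6, 47.2]
tool_rot: [1.0, -0.002, 0.0, -0.0]
force: [-0.4, -0.4, -2.4]
opening: 28.0
```

```bash
python3 -m crank '[{"x":0,"y":0,"z":0.002,"yaw":0},{"x":0,"y":0,"z":0,"yaw":0},{"x":0,"y":0,"z":0,"yaw":0}]'
```

```text
t: 34.9
ee_pos: [552.4, 333.7, 46.1]
tool_rot: [1.0, -0.001, 0.001, -0.0]
force: [0.8, 0.2, -2.6]
opening: 28.0
```

```bash
python3 -m crank '[{"x":0,"y":0,"z":0.0015,"yaw":0},{"x":0,"y":0,"z":0.001,"yaw":0},{"x":0,"y":0,"z":0,"yaw":0}]'; python3 -m crank '[{"x":0,"y":0,"z":0.001,"yaw":0},{"x":0,"y":0,"z":0,"yaw":0}]'
```

```text
t: 35.15
ee_pos: [551.8, 333.6, 42.5]
tool_rot: [1.0, -0.001, 0.0, -0.0]
force: [1.1, -0.1, -1.4]
opening: 27.8
t: 35.32
ee_pos: [551.9, 333.6, 42.4]
tool_rot: [1.0, -0.001, 0.0, -0.0]
force: [-2.7, -0.7, 3.9]
opening: 28.1
```

```bash
python3 -m crank '[{"x":0,"y":0,"z":0,"yaw":0},{"x":0,"y":0,"z":0,"yaw":0},{"x":0,"y":0,"z":0,"yaw":0},{"x":0,"y":0,"z":-0.015,"yaw":0},{"x":0,"y":0,"z":-0.03,"yaw":0},{"x":0,"y":0,"z":-0.04,"yaw":0},{"x":0,"y":0,"z":-0.03,"yaw":0},{"x":0,"y":0,"z":0,"yaw":0},{"x":0,"y":0,"z":0,"yaw":0}]' 0.53
python3 - <<'E'
from h import *
o=get_obs();save(cams.capture('wrist'),'w17')
E
python3 -m crank '[{"x":-0.013,"y":0.03,"z":0,"yaw":0},{"x":-0.014,"y":0.04,"z":0,"yaw":0},{"x":-0.014,"y":0.04,"z":0,"yaw":0},{"x":-0.014,"y":0.04,"z":0,"yaw":0},{"x":-0.014,"y":0.04,"z":0,"yaw":0},{"x":-0.014,"y":0.036,"z":0,"yaw":0},{"x":-0.014,"y":0.03,"z":0.02,"yaw":0},{"x":0,"y":0,"z":0.03,"yaw":0},{"x":0,"y":0,"z":0,"yaw":0},{"x":0,"y":0,"z":0,"yaw":0}]' 0.35;  python3 - <<'E'
from h import *
o=get_obs();print(o['ee_pos']);save(cams.capture('wrist'),'w18');print(w2pix('wrist',[[454.8,77.4,40]]))
E
```

```text
t: 36.07
ee_pos: [553.8, 334.3, 160.8]
tool_rot: [1.0, -0.001, 0.003, -0.001]
force: [0.4, 0.2, -0.8]
opening: 40.0
t: 36.95
ee_pos: [452.6, 80.1, 104.1]
tool_rot: [1.0, -0.002, -0.003, -0.0]
force: [0.3, 0.3, 0.3]
opening: 55.7
[452.5620744   80.10092163 104.11656557]
[[327.49148068 216.26792203]]
```

View pics/w17.png

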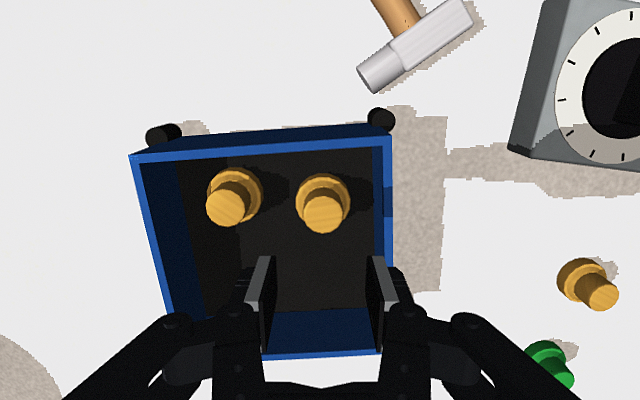

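View pics/w18.png

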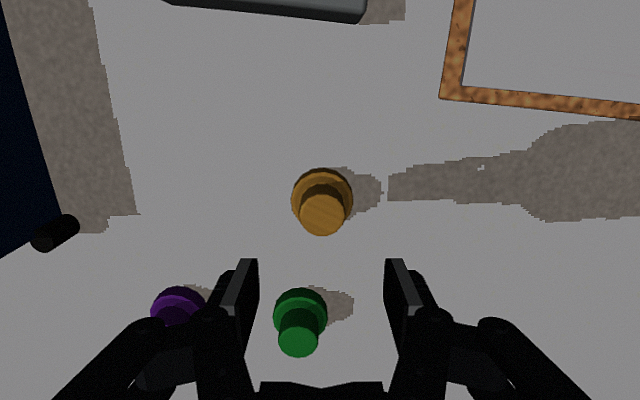

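```bash
python3 - <<'E'
from h import *
o=get_obs();print(o['ee_pos'],pix2w('wrist',[(323,213)],40,o).round(1),pix2w('wrist',[(322,195)],14,o).round(1))
E
python3 -m crank '[{"x":0.002,"y":0.001,"z":0.03,"yaw":0},{"x":0,"y":0,"z":0.03,"yaw":0},{"x":0,"y":0,"z":0.02,"yaw":0},{"x":0,"y":0,"z":0.004,"yaw":0},{"x":0,"y":0,"z":0,"yaw":0},{"x":0,"y":0,"z":0,"yaw":0}]'
```

```text
[454.36443787  80.57019085 105.79772274] [[457.   80.2  40. ]] [[460.3  80.8  14. ]]
t: 37.5
ee_pos: [458.5, 79.9, 23.7]
tool_rot: [1.0, -0.0, 0.001, -0.0]
force: [-0.3, -1.0, 0.2]
opening: 55.4
```

```bash
python3 -m crank '[{"x":0,"y":0,"z":0.005,"yaw":0},{"x":0,"y":0,"z":0,"yaw":0},{"x":0,"y":0,"z":0,"yaw":0}]'; python3 -m crank '[{"x":0,"y":0,"z":0,"yaw":0},{"x":0,"y":0,"z":0,"yaw":0},{"x":0,"y":0,"z":0,"yaw":0},{"x":0,"y":0,"z":0,"yaw":0},{"x":0,"y":0,"z":0,"yaw":0},{"x":0,"y":0,"z":0,"yaw":0}]' 1 60;python3 -m crank '[{"x":0,"y":0,"z":-0.01,"yaw":0},{"x":0,"y":0,"z":-0.03,"yaw":0},{"x":0,"y":0,"z":-0.04,"yaw":0},{"x":0,"y":0,"z":-0.03,"yaw":0},{"x":0,"y":0,"z":0,"yaw":0},{"x":0,"y":0,"z":0,"yaw":0},{"x":0,"y":0,"z":0,"yaw":0}]'; python3 weigh.py;python3 weigh.py
```

```text
t: 37.75
ee_pos: [457.8, 79.4, 18.1]
tool_rot: [1.0, -0.001, 0.001, -0.0]
force: [0.1, -0.1, -0.0]
opening: 55.7
t: 38.25
ee_pos: [457.6, 79.3, 18.0]
tool_rot: [1.0, -0.001, 0.0, -0.0]
force: [-2.7, 1.2, 6.0]
opening: 27.9
t: 38.83
ee_pos: [456.2, 79.2, 126.6]
tool_rot: [1.0, -0.001, -0.001, 0.0]
force: [0.2, 0.5, -1.9]
opening: 27.8
t 40.0333 pos [457.   79.3 127.2] open 28.2 F [-0.18 -0.01 -2.  ] std [0.48 0.5  0.53] g 204.1280215542106 J [-33.397 -36.656]
t 41.2333 pos [457.   79.3 127.2] open 28.2 F [-0.11  0.   -2.3 ] std [0.4  0.32 0.61] g 234.2165556828265 J [-33.302 -36.612]
```

```bash
python3 -m crank '[{"x":0.007,"y":0.03,"z":0,"yaw":0},{"x":0.007,"y":0.04,"z":0,"yaw":0},{"x":0.007,"y":0.04,"z":0,"yaw":0},{"x":0.007,"y":0.04,"z":0,"yaw":0},{"x":0.007,"y":0.04,"z":0,"yaw":0},{"x":0.007,"y":0.04,"z":0,"yaw":0},{"x":0.007,"y":0.04,"z":0,"yaw":0},{"x":0.007,"y":0.04,"z":0,"yaw":0},{"x":0.007,"y":0.04,"z":0,"yaw":0},{"x":0.007,"y":0.03,"z":0,"yaw":0},{"x":0.007,"y":0.023,"z":0,"yaw":0},{"x":0,"y":0,"z":0,"yaw":0}]'; python3 -m crank '[{"x":0,"y":0,"z":0,"yaw":0},{"x":0,"y":0,"z":0,"yaw":0}]'
python3 - <<'E'
from h import *
o=get_obs();print(o['ee_pos']);save(cams.capture('wrist'),'w19')
E
```

```text
t: 42.23
ee_pos: [533.7, -329.0, 127.3]
tool_rot: [1.0, -0.003, 0.001, 0.001]
force: [-0.4, 0.6, -2.2]
opening: 28.1
t: 42.4
ee_pos: [532.7, -323.2, 126.6]
tool_rot: [1.0, -0.001, -0.001, -0.001]
force: [0.4, 1.0, -1.9]
opening: 28.2
[ 532.73786979 -323.22338945  126.5969836 ]
```

View pics/w19.png

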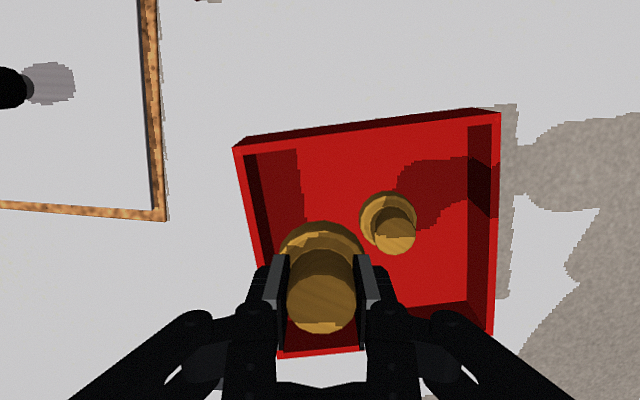

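```bash
python3 -m crank '[{"x":0,"y":0,"z":0.02,"yaw":0},{"x":0,"y":0,"z":0.03,"yaw":0},{"x":0,"y":0,"z":0.03,"yaw":0},{"x":0,"y":0,"z":0.016,"yaw":0},{"x":0,"y":0,"z":0.002,"yaw":0},{"x":0,"y":0,"z":0,"yaw":0},{"x":0,"y":0,"z":0,"yaw":0}]'
```

```text
t: 43.03
ee_pos: [534.1, -323.7, 30.7]
tool_rot: [1.0, -0.001, 0.001, 0.001]
force: [0.3, -0.5, -1.2]
opening: 28.3
```

```bash
python3 -m crank '[{"x":0,"y":0,"z":0.002,"yaw":0},{"x":0,"y":0,"z":0,"yaw":0},{"x":0,"y":0,"z":0,"yaw":0}]'; python3 -m crank '[{"x":0,"y":0,"z":0.001,"yaw":0},{"x":0,"y":0,"z":0,"yaw":0}]'
```

```text
t: 43.28
ee_pos: [533.9, -324.4, 28.6]
tool_rot: [1.0, -0.001, 0.001, 0.001]
force: [0.4, -0.7, -2.1]
opening: 28.4
t: 43.45
ee_pos: [533.3, -324.1, 26.6]
tool_rot: [1.0, -0.001, 0.0, 0.0]
force: [1.0, 0.7, -2.7]
opening: 27.9
```

```bash
python3 -m crank '[{"x":0,"y":0,"z":0.001,"yaw":0},{"x":0,"y":0,"z":0.001,"yaw":0},{"x":0,"y":0,"z":0,"yaw":0}]'; python3 -m crank '[{"x":0,"y":0,"z":0.001,"yaw":0},{"x":0,"y":0,"z":0,"yaw":0}]'
```

```text
t: 43.7
ee_pos: [533.1, -324.0, 24.1]
tool_rot: [1.0, -0.001, -0.0, 0.0]
force: [0.1, -0.3, -2.3]
opening: 28.0
t: 43.87
ee_pos: [533.2, -324.0, 24.1]
tool_rot: [1.0, -0.001, -0.0, -0.0]
force: [-2.3, 1.6, 5.2]
opening: 28.3
```

```bash
python3 -m crank '[{"x":0,"y":0,"z":0,"yaw":0},{"x":0,"y":0,"z":0,"yaw":0},{"x":0,"y":0,"z":0,"yaw":0},{"x":0,"y":0,"z":-0.015,"yaw":0},{"x":0,"y":0,"z":-0.03,"yaw":0},{"x":0,"y":0,"z":-0.04,"yaw":0},{"x":0,"y":0,"z":-0.03,"yaw":0},{"x":0,"y":0,"z":0,"yaw":0},{"x":0,"y":0,"z":0,"yaw":0}]' 0.53
python3 - <<'E'
from h import *
o=get_obs();save(cams.capture('wrist'),'w20')
E
python3 -m crank '[{"x":0.006,"y":-0.03,"z":-0.01,"yaw":0},{"x":0.01,"y":-0.038,"z":-0.01,"yaw":0},{"x":0.01,"y":-0.038,"z":-0.01,"yaw":0},{"x":0.01,"y":-0.038,"z":-0.01,"yaw":0},{"x":0.01,"y":-0.038,"z":-0.01,"yaw":0},{"x":0.006,"y":-0.035,"z":-0.01,"yaw":0},{"x":0,"y":0,"z":0,"yaw":0},{"x":0,"y":0,"z":0,"yaw":0},{"x":0,"y":0,"z":0,"yaw":0}]' 0;  python3 - <<'E'
from h import *
o=get_obs();print(o['ee_pos']);save(cams.capture('wrist'),'w21');o=get_obs();print(o['ee_pos'],w2pix('wrist',[[616.4,-106.7,48],[616,-106,10]]))
E
```

```text
t: 44.62
ee_pos: [534.9, -325.2, 141.4]
tool_rot: [1.0, -0.001, 0.002, 0.002]
force: [0.4, 1.1, -0.3]
opening: 40.0
t: 45.42
ee_pos: [584.7, -106.9, 196.3]
tool_rot: [1.0, -0.001, -0.002, -0.0]
force: [-0.7, 0.3, -0.3]
opening: 85.5
[ 584.65191709 -106.93318396  196.26579035]
[ 584.55825339 -107.59119115  196.29430967] [[321.10041943 143.32898453]
 [320.39793344 136.60185219]]
```

View pics/w20.png

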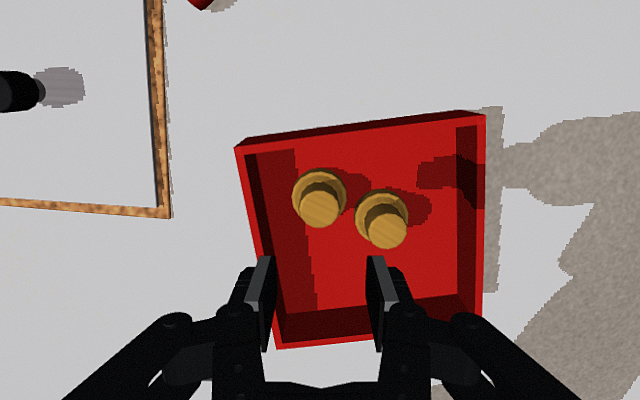

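View pics/w21.png

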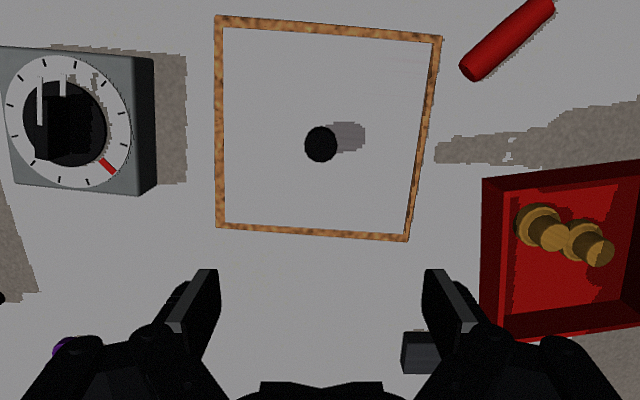

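Run:
```python
from h import *
img=cv2.imread('pics/w21.png')
cv2.imwrite('pics/c21.png',cv2.resize(img[0:255,195:455],None,fx=3,fy=3))
```

```text
(no output)
```

View pics/c21.png

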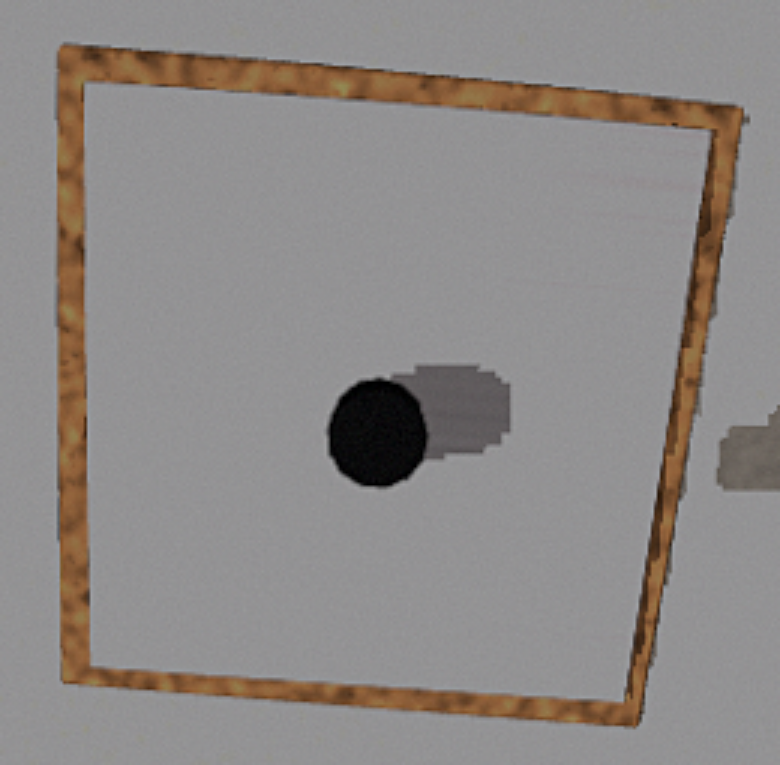

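Run:
```python
from h import *
o=get_obs();f=lambda l:[(195+a/3,b/3) for a,b in l]
def q(n,P):
    P=P[:,:2];print(n,P.round(1).tolist(),P.mean(0).round(1),[(np.linalg.norm(P[(i+1)%4]-P[i]).round(1),np.degrees(np.arctan2(*(P[(i+1)%4]-P[i])[::-1])).round(1)) for i in range(4)])
q('cover',pix2w('wrist',f([(83,82),(712,128),(624,702),(89,666)]),10,o))
q('mat',pix2w('wrist',f([(60,45),(742,107),(638,726),(63,683)]),4,o))
print(pix2w('wrist',f([(377,433)]),44,o),o['tool_rot'])
```

```text
cover [[709.4, -23.3], [696.9, -202.2], [518.0, -189.1], [531.3, -10.1]] [ 613.9 -106.2] [(np.float64(179.3), np.float64(-94.0)), (np.float64(179.4), np.float64(175.8)), (np.float64(179.5), np.float64(85.7)), (np.float64(178.6), np.float64(-4.2))]
mat [[720.2, -15.9], [703.3, -212.3], [506.2, -196.1], [522.6, 1.2]] [ 613.1 -105.8] [(np.float64(197.1), np.float64(-94.9)), (np.float64(197.8), np.float64(175.3)), (np.float64(198.0), np.float64(85.3)), (np.float64(198.3), np.float64(-4.9))]
[[ 614.86701799 -106.33144345   44.        ]] [ 9.99997898e-01 -1.35364107e-03 -1.52217851e-03 -2.34677801e-04]
```

```bash
python3 -m crank '[{"x":0.02,"y":0,"z":0,"yaw":0},{"x":0.01,"y":-0.001,"z":0.03,"yaw":0},{"x":0,"y":0,"z":0.03,"yaw":0},{"x":0,"y":0,"z":0.03,"yaw":0},{"x":0,"y":0,"z":0.03,"yaw":0},{"x":0,"y":0,"z":0,"yaw":0},{"x":0,"y":0,"z":0,"yaw":0},{"x":0,"y":0,"z":0,"yaw":0}]' 0.2
python3 - <<'E'
from h import *
o=get_obs();print(o['ee_pos']);save(cams.capture('wrist'),'w22')
g=cv2.cvtColor(cams.capture('wrist'),cv2.COLOR_RGB2GRAY)
n,l,s,c=cv2.connectedComponentsWithStats((g<45).astype(np.uint8))
for i in range(1,n):
    if s[i,4]>500: print(s[i],c[i])
print(w2pix('wrist',[[614.5,-106.3,48],[614.5,-106.3,22]]))
E
```

```text
t: 46.13
ee_pos: [616.1, -107.4, 79.3]
tool_rot: [1.0, -0.002, 0.0, 0.0]
force: [-0.4, 0.0, 0.5]
opening: 68.5
[ 616.09463745 -107.37013074   79.28169195]
[ 520   14  120  127 4980] [584.17349398  82.04899598]
[   0  100   95  203 8170] [ 62.30269278 190.63390453]
[ 295  206   50   60 2379] [319.35603195 236.30222783]
[   41   251   599   149 40772] [385.54495732 344.97819582]
[[320.77747379 244.55629184]
 [320.80016548 226.01753413]]
```

View pics/w22.png

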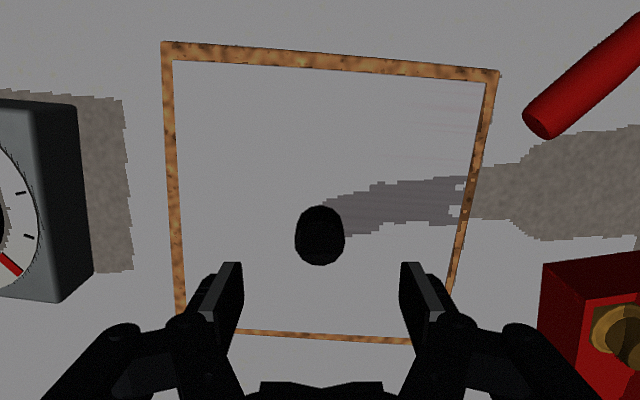

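```bash
python3 -m crank '[{"x":-0.001,"y":-0.001,"z":0.025,"yaw":0},{"x":0,"y":0,"z":0.02,"yaw":0},{"x":0,"y":0,"z":0.01,"yaw":0},{"x":0,"y":0,"z":0,"yaw":0},{"x":0,"y":0,"z":0,"yaw":0},{"x":0,"y":0,"z":0,"yaw":0}]'
```

```text
t: 46.73
ee_pos: [616.0, -105.5, 25.2]
tool_rot: [1.0, -0.001, 0.001, 0.0]
force: [-0.0, -0.4, -0.2]
opening: 68.6
```

```bash
python3 -m crank '[{"x":-0.001,"y":0.001,"z":0.006,"yaw":0},{"x":0,"y":0,"z":0,"yaw":0},{"x":0,"y":0,"z":0,"yaw":0}]'; python3 -m crank '[{"x":0,"y":0,"z":0,"yaw":0},{"x":0,"y":0,"z":0,"yaw":0},{"x":0,"y":0,"z":0,"yaw":0},{"x":0,"y":0,"z":0,"yaw":0},{"x":0,"y":0,"z":0,"yaw":0},{"x":0,"y":0,"z":0,"yaw":0},{"x":0,"y":0,"z":0,"yaw":0}]' 1 80
```

```text
t: 46.98
ee_pos: [613.7, -106.2, 17.5]
tool_rot: [1.0, -0.001, 0.0, 0.0]
force: [0.6, 0.4, 1.1]
opening: 68.1
t: 47.57
ee_pos: [613.9, -106.2, 17.7]
tool_rot: [1.0, -0.001, 0.0, 0.0]
force: [-1.5, 0.3, 5.0]
opening: 26.0
```

```bash
python3 -m crank '[{"x":0,"y":0,"z":-0.01,"yaw":0},{"x":0,"y":0,"z":-0.03,"yaw":0},{"x":0,"y":0,"z":-0.04,"yaw":0},{"x":0,"y":0,"z":-0.04,"yaw":0},{"x":0,"y":0,"z":-0.03,"yaw":0},{"x":0,"y":0,"z":0,"yaw":0},{"x":0,"y":0,"z":0,"yaw":0}]'; python3 -m crank '[{"x":-0.008,"y":-0.03,"z":0,"yaw":0},{"x":-0.009,"y":-0.04,"z":0,"yaw":0},{"x":-0.009,"y":-0.04,"z":0,"yaw":0},{"x":-0.009,"y":-0.04,"z":0,"yaw":0},{"x":-0.009,"y":-0.04,"z":0,"yaw":0},{"x":-0.009,"y":-0.04,"z":0,"yaw":0},{"x":-0.009,"y":-0.04,"z":0,"yaw":0},{"x":-0.009,"y":-0.04,"z":0,"yaw":0},{"x":-0.009,"y":-0.04,"z":0,"yaw":0},{"x":-0.009,"y":-0.04,"z":0,"yaw":0},{"x":-0.008,"y":-0.04,"z":0,"yaw":0},{"x":-0.004,"y":-0.03,"z":0,"yaw":0}]';  python3 -m crank '[{"x":0,"y":-0.015,"z":0,"yaw":-0.05},{"x":0,"y":0,"z":0,"yaw":-0.05},{"x":0,"y":0,"z":0,"yaw":-0.046},{"x":0,"y":0,"z":0,"yaw":0},{"x":0,"y":0,"z":0,"yaw":0},{"x":0,"y":0,"z":0,"yaw":0}]'
python3 - <<'E'
from h import *
o=get_obs();print(o['ee_pos'],np.degrees(2*np.arctan2(o['tool_rot'][1],o['tool_rot'][0])));save(cams.capture('wrist'),'w23');save(cams.capture('side'),'s23');save(cams.capture('top'),'t23')
E
```

```text
t: 48.15
ee_pos: [614.9, -106.3, 169.7]
tool_rot: [1.0, -0.001, 0.002, 0.001]
force: [-1.0, -0.0, -4.8]
opening: 25.9
t: 49.15
ee_pos: [510.1, 356.4, 163.8]
tool_rot: [1.0, -0.0, -0.003, 0.001]
force: [1.2, -0.6, -3.4]
opening: 26.0
t: 49.65
ee_pos: [512.8, 368.4, 165.4]
tool_rot: [0.997, 0.071, -0.001, 0.001]
force: [0.3, -0.2, -3.4]
opening: 25.7
[512.80587142 368.39976753 165.39239027] 8.139914873058675
```

View pics/w23.png

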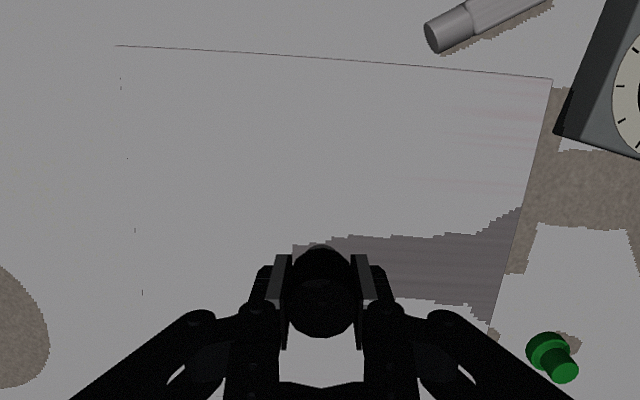

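View pics/s23.png

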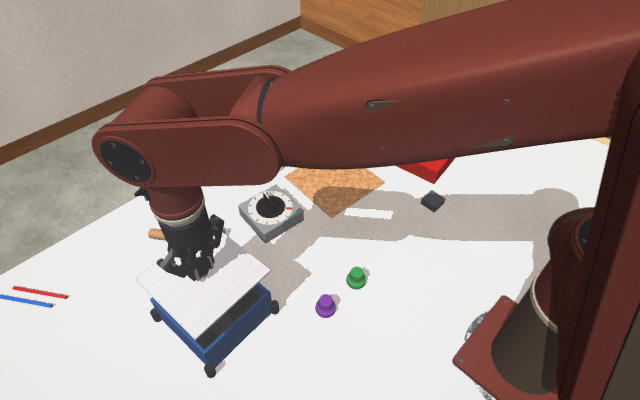

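Run:
```python
from h import *
o=get_obs();z=o['ee_pos'][2]-14+6
P=pix2w('wrist',[(116,45),(552,79),(492,318)],z,o)[:,:2];print(z,P.round(1))
for i in(0,1): d=P[i+1]-P[i];print(np.linalg.norm(d),np.degrees(np.arctan2(d[1],d[0])))
d=(P[1]-P[0]);d/=np.linalg.norm(d);print((P[0]+P[1])/2+90*np.array([d[1],-d[0]]))
# tub from w17
o2=dict(ee_pos=np.array([553.5,333.9,160.5]),tool_rot=o['tool_rot']*0+np.array([1,-.001,.0015,0]))
P=pix2w('wrist',[(130,155),(391,136)],80,o2)[:,:2];d=P[1]-P[0];print(P,np.degrees(np.arctan2(d[1],d[0])));d/=np.linalg.norm(d);print(P.mean(0)+85*np.array([d[1],-d[0]]))
```

```text
158.75716469309867 [[597.2 464.2]
 [609.7 287.6]
 [493.6 278.2]]
176.96838176869565 -85.94147526350764
116.50604153169499 -175.3499396157207
[513.660314   369.52486521]
[[590.96926457 457.88143184]
 [602.35396878 291.11432179]] -86.09464355354316
[511.85899383 368.70864909]
```

```bash
python3 -m crank '[{"x":-0.001,"y":0.001,"z":0.02,"yaw":0},{"x":0,"y":0,"z":0.02,"yaw":0},{"x":0,"y":0,"z":0.018,"yaw":0},{"x":0,"y":0,"z":0.005,"yaw":0},{"x":0,"y":0,"z":0,"yaw":0},{"x":0,"y":0,"z":0,"yaw":0},{"x":0,"y":0,"z":0,"yaw":0}]'
python3 - <<'E'
from h import *
o=get_obs();print(o['ee_pos'],np.degrees(2*np.arctan2(o['tool_rot'][1],o['tool_rot'][0])))
img=cams.capture('side');cv2.imwrite('pics/s24.png',cv2.resize(cv2.cvtColor(img[220:390,110:310],cv2.COLOR_RGB2BGR),None,fx=3.5,fy=3.5))
E
```

```text
t: 50.38
ee_pos: [513.9, 368.5, 106.0]
tool_rot: [0.997, 0.072, 0.001, -0.001]
force: [0.1, -0.3, -3.2]
opening: 26.0
[513.91916484 368.4829361  105.95219055] 8.225844300606314
```

View pics/s24.png

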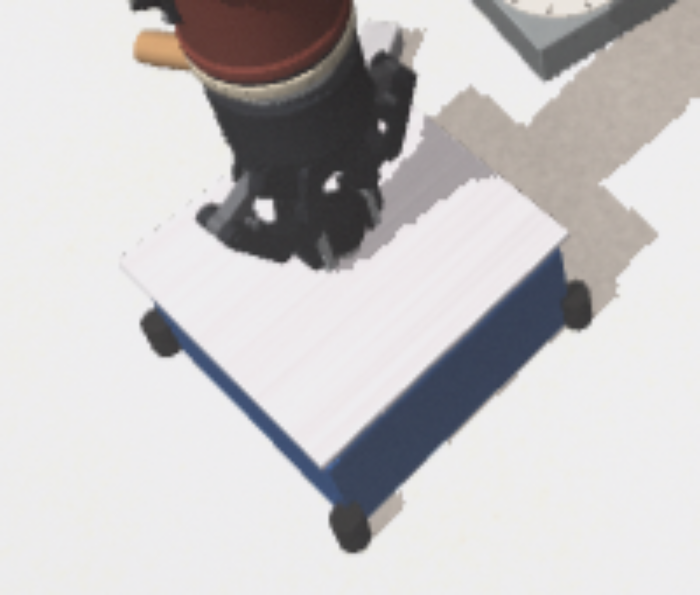

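```bash
python3 -m crank '[{"x":-0.001,"y":0,"z":0.005,"yaw":0},{"x":0,"y":0,"z":0.003,"yaw":0},{"x":0,"y":0,"z":0,"yaw":0},{"x":0,"y":0,"z":0,"yaw":0}]'
python3 - <<'E'
from h import *
o=get_obs();print(o['ee_pos'],np.degrees(2*np.arctan2(o['tool_rot'][1],o['tool_rot'][0])))
E
```

```text
t: 50.77
ee_pos: [511.5, 367.7, 95.9]
tool_rot: [0.997, 0.072, -0.0, 0.0]
force: [-0.2, 0.4, -3.8]
opening: 25.8
[511.53064404 367.71907422  95.91518583] 8.241281053932708
```

```bash
python3 -m crank '[{"x":0.001,"y":-0.001,"z":0.001,"yaw":0},{"x":0,"y":0,"z":0,"yaw":0},{"x":0,"y":0,"z":0,"yaw":0}]';python3 -m crank '[{"x":0,"y":0,"z":0.001,"yaw":0},{"x":0,"y":0,"z":0,"yaw":0},{"x":0,"y":0,"z":0,"yaw":0}]'
```

```text
t: 51.02
ee_pos: [512.8, 369.1, 95.3]
tool_rot: [0.997, 0.072, 0.0, -0.0]
force: [0.4, -0.2, -3.8]
opening: 26.1
t: 51.27
ee_pos: [512.6, 369.0, 94.1]
tool_rot: [0.997, 0.072, -0.0, 0.0]
force: [-0.4, -0.2, -3.6]
opening: 26.1
```

```bash
python3 -m crank '[{"x":0,"y":0,"z":0.001,"yaw":0},{"x":0,"y":0,"z":0,"yaw":0},{"x":0,"y":0,"z":0,"yaw":0}]'
python3 - <<'E'
from h import *
img=cams.capture('side');save(img,'s25f');cv2.imwrite('pics/s25.png',cv2.resize(cv2.cvtColor(img[220:390,110:310],cv2.COLOR_RGB2BGR),None,fx=3.5,fy=3.5))
E
```

```text
t: 51.52
ee_pos: [512.8, 369.1, 93.7]
tool_rot: [0.997, 0.072, 0.0, -0.0]
force: [-1.9, -0.9, 0.6]
opening: 25.7
```

View pics/s25.png

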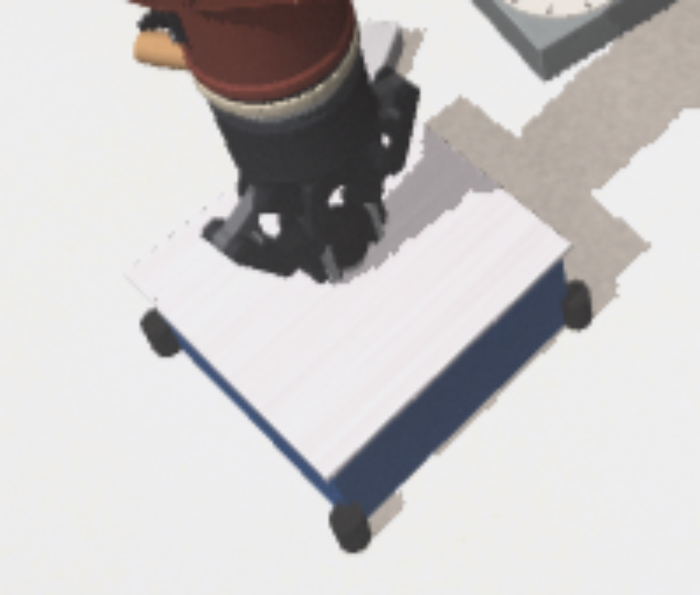

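```bash
python3 - <<'E'
import cv2
img=cv2.imread('pics/side0.png');cv2.imwrite('pics/s0c.png',cv2.resize(img[220:390,110:310],None,fx=3.5,fy=3.5))
E
python3 -m crank '[{"x":0,"y":0,"z":0.0005,"yaw":0},{"x":0,"y":0,"z":0,"yaw":0}]'
```

```text
t: 51.73
ee_pos: [512.8, 369.1, 93.7]
tool_rot: [0.997, 0.072, 0.0, -0.0]
force: [-3.5, -1.2, 5.4]
opening: 26.4
```

View pics/s0c.png

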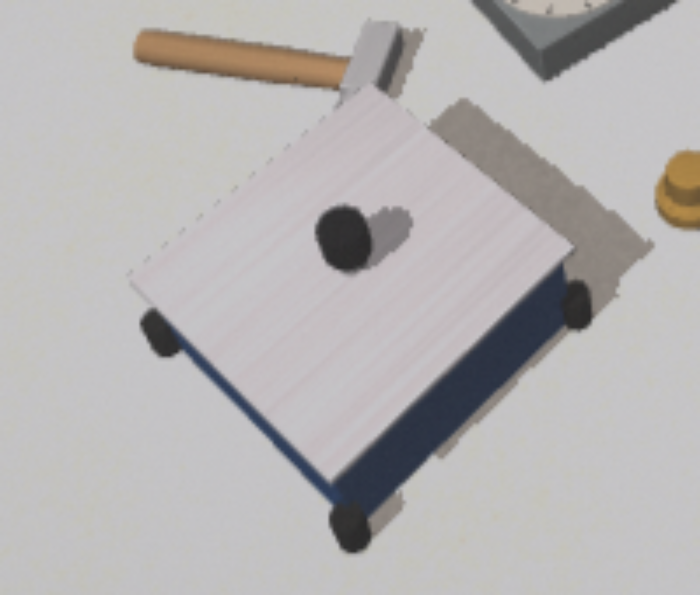

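```bash
python3 -m crank '[{"x":0,"y":0,"z":0,"yaw":0},{"x":0,"y":0,"z":0,"yaw":0},{"x":0,"y":0,"z":0,"yaw":0},{"x":0,"y":0,"z":0,"yaw":0},{"x":0,"y":0,"z":-0.02,"yaw":0},{"x":0,"y":0,"z":-0.035,"yaw":0},{"x":0,"y":0,"z":-0.04,"yaw":0},{"x":0,"y":0,"z":-0.04,"yaw":0},{"x":0,"y":0,"z":-0.02,"yaw":0},{"x":0,"y":0,"z":0,"yaw":0},{"x":0,"y":0,"z":0,"yaw":0}]' 0.2
python3 - <<'E'
from h import *
print(get_obs()['ee_pos'])
img=cams.capture('side');save(img,'s26f');cv2.imwrite('pics/s26.png',cv2.resize(cv2.cvtColor(img[220:390,110:310],cv2.COLOR_RGB2BGR),None,fx=3.5,fy=3.5))
save(cams.capture('wrist'),'w26')
E
```

```text
t: 52.65
ee_pos: [513.7, 369.5, 249.9]
tool_rot: [0.997, 0.072, 0.002, -0.001]
force: [-0.3, -0.7, -0.3]
opening: 68.0
[513.69910881 369.54892281 249.91964192]
```

View pics/s26.png

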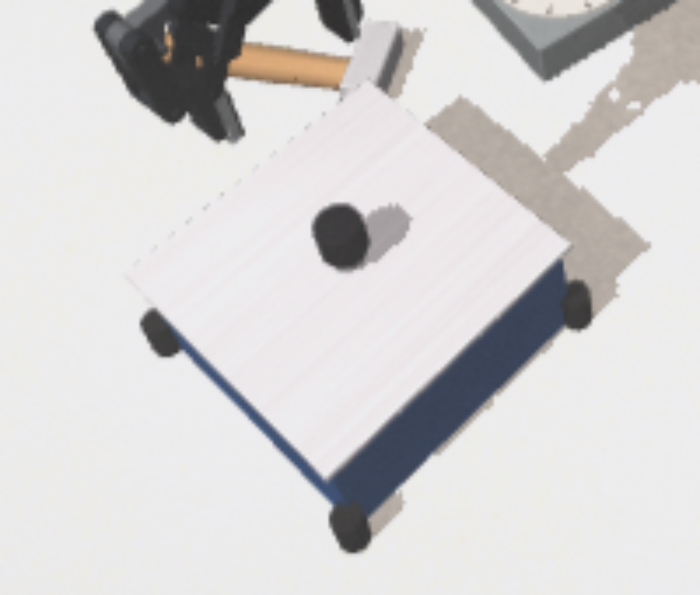

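View pics/w26.png

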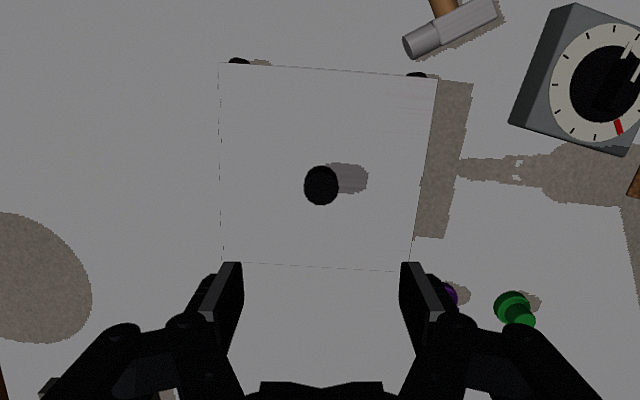

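Run:
```python
from h import *
f=lambda l:[(110+a/3.5,220+b/3.5) for a,b in l]
A=pix2w('side',f([(125,275),(366,83),(570,244),(327,478)]),86);B=pix2w('side',f([(130,280),(373,85),(575,247),(332,484)]),86)
print(A[:,:2].round(1),(A-B)[:,:2].round(1),A.mean(0)[:2],B.mean(0)[:2])
o=get_obs();P=pix2w('wrist',[(220,62),(437,78),(410,271),(223,262)],86,o)[:,:2];print(P.round(1),P.mean(0))
for i in range(4): d=P[(i+1)%4]-P[i];print(np.degrees(np.arctan2(d[1],d[0])).round(2))
# tub visible right wall bottom?
```

```text
[[593.6 465.9]
 [606.5 289.9]
 [429.6 274.6]
 [415.9 452.2]] [[4.8 0.4]
 [4.4 2.2]
 [3.5 0.7]
 [4.4 0. ]] [511.38116908 370.65744999] [507.10348403 369.82637101]
[[595.2 463.4]
 [608.3 288.5]
 [431.9 271. ]
 [415.6 450.5]] [512.74847346 368.3574741 ]
-85.71
-174.34
95.18
4.11
```

```bash
python3 -m crank '[{"x":0,"y":0,"z":0,"yaw":0.07},{"x":0,"y":0,"z":0,"yaw":0.074},{"x":0.01,"y":0.035,"z":0.005,"yaw":0},{"x":0.011,"y":0.04,"z":0.005,"yaw":0},{"x":0.011,"y":0.04,"z":0.005,"yaw":0},{"x":0.011,"y":0.04,"z":0.005,"yaw":0},{"x":0.011,"y":0.04,"z":0.005,"yaw":0},{"x":0.011,"y":0.04,"z":0.005,"yaw":0},{"x":0.005,"y":0.026,"z":0,"yaw":0},{"x":0,"y":0,"z":0,"yaw":0},{"x":0,"y":0,"z":0,"yaw":0},{"x":0,"y":0,"z":0,"yaw":0}]' 0
python3 - <<'E'
from h import *
o=get_obs();print(o['ee_pos'],o['joints'].round(2));img=cams.capture('wrist');save(img,'w27');save(cams.capture('top'),'t27')
cv2.imwrite('pics/w27c.png',cv2.resize(cv2.cvtColor(img[40:240,200:440],cv2.COLOR_RGB2BGR),None,fx=3.3,fy=3))
np.save('w27.npy',np.r_[o['ee_pos'],o['tool_rot']])
E
```

```text
t: 53.75
ee_pos: [581.6, 108.8, 216.1]
tool_rot: [1.0, -0.0, -0.001, -0.0]
force: [-0.1, -0.1, 0.4]
opening: 85.8
[581.58542507 108.82555008 216.12441811] [0.05 0.15 1.63 0.   1.36 1.62]
```

View pics/w27.png

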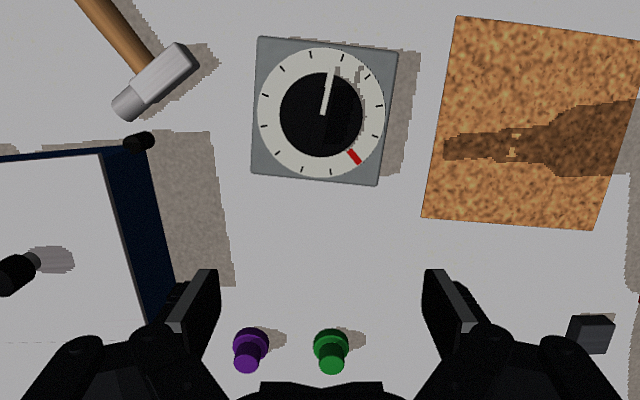

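View pics/w27c.png

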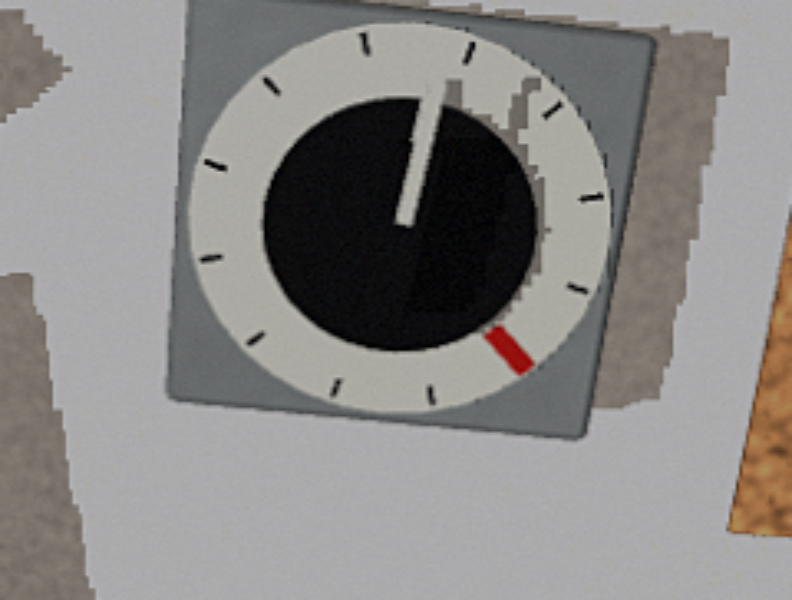

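Run:
```python
from h import *
v=np.load('w27.npy');o=dict(ee_pos=v[:3],tool_rot=v[3:])
f=lambda l:[(200+a/3.3,40+b/3) for a,b in l]
box=pix2w('wrist',[(258,37),(398,53),(377,185),(251,172)],40,o)[:,:2];print(box.round(1),box.mean(0))
for z in(40,45): print(z,pix2w('wrist',f([(400,217)]),z,o).round(1), 'disc', pix2w('wrist',f([(400,224)]),z,o).round(1))
for z in(45,50,60,70,75,78):
    P=pix2w('wrist',f([(405,222),(438,85)]),z,o)[:,:2]; d=P[1]-P[0];print(z,P.round(1).tolist(),np.linalg.norm(d).round(1),np.degrees(np.arctan2(d[1],d[0])).round(1))
P=pix2w('wrist',f([(489,332),(528,371)]),45,o)[:,:2]
for c in ([633,108],):
  for p in P: print(p.round(1),np.linalg.norm(p-c),np.degrees(np.arctan2(*(p-c)[::-1])))
for n in ['timer_pointer','timer_knob','timer_mark','timer_grip']:
    for d in spotter.search_frame('wrist',n): print(n,d)
```

```text
[[697.2 161.9]
 [684.8  45.6]
 [569.7  57.8]
 [582.2 174.4]] [633.47962207 109.91120233]
40 [[635.8 109.7  40. ]] disc [[633.8 109.7  40. ]]
45 [[636.3 109.7  45. ]] disc [[634.3 109.7  45. ]]
45 [[634.9, 108.4], [672.2, 100.1]] 38.2 -12.5
50 [[635.3, 108.4], [672.0, 100.3]] 37.6 -12.5
60 [[636.3, 108.5], [671.8, 100.6]] 36.4 -12.5
70 [[637.2, 108.5], [671.5, 100.9]] 35.2 -12.5
75 [[637.6, 108.5], [671.4, 101.0]] 34.6 -12.5
78 [[637.9, 108.5], [671.3, 101.1]] 34.2 -12.5
[603.   85.8] 37.36824943283802 -143.52076305746675
[591.2  74.9] 53.34922901946549 -141.63873601591456
timer_pointer {'box': [280.8, 65.8, 82.8, 91.4], 'confidence': 0.69}
timer_knob {'box': [279.0, 68.3, 82.9, 88.9], 'confidence': 0.97}
timer_mark {'box': [0.5, 151.5, 150.0, 193.9], 'confidence': 0.69}
timer_mark {'box': [257.0, 45.4, 125.5, 132.0], 'confidence': 0.6}
timer_grip {'box': [277.8, 64.1, 83.8, 94.4], 'confidence': 0.68}
```

```bash
python3 -m crank '[{"x":0.025,"y":0,"z":0,"yaw":-0.12},{"x":0.025,"y":0,"z":0,"yaw":-0.12},{"x":0,"y":0,"z":0,"yaw":-0.12},{"x":0,"y":0,"z":0,"yaw":-0.12},{"x":0,"y":0,"z":0,"yaw":-0.12},{"x":0,"y":0,"z":0,"yaw":-0.12},{"x":0,"y":0,"z":0,"yaw":-0.12},{"x":0,"y":0,"z":0,"yaw":-0.12},{"x":0,"y":0,"z":0,"yaw":-0.12},{"x":0,"y":0,"z":0,"yaw":-0.12},{"x":0,"y":0,"z":0,"yaw":-0.12},{"x":0,"y":0,"z":0,"yaw":-0.12}]'; python3 -m crank '[{"x":0,"y":0,"z":0,"yaw":-0.12},{"x":0,"y":0,"z":0,"yaw":-0.12},{"x":0,"y":0,"z":0,"yaw":-0.12},{"x":0,"y":0,"z":0,"yaw":-0.12},{"x":0,"y":0,"z":0,"yaw":-0.12},{"x":0,"y":0,"z":0,"yaw":-0.12},{"x":0,"y":0,"z":0,"yaw":-0.12},{"x":0,"y":0,"z":0,"yaw":-0.12},{"x":0,"y":0,"z":0,"yaw":-0.12},{"x":0,"y":0,"z":0,"yaw":-0.12},{"x":0,"y":0,"z":0,"yaw":-0.12},{"x":0,"y":0,"z":0,"yaw":-0.12}]'; python3 -m crank '[{"x":0,"y":0,"z":0,"yaw":0},{"x":0,"y":0,"z":0,"yaw":0},{"x":0,"y":0,"z":0,"yaw":0}]'
python3 - <<'E'
from h import *
o=get_obs();q=R.from_quat(o['tool_rot']).as_matrix();print(o['ee_pos'],np.degrees(np.arctan2(q[1,0],q[0,0])),o['joints'].round(2));save(cams.capture('wrist'),'w28')
E
```

```text
t: 55.05
ee_pos: [632.2, 112.2, 217.9]
tool_rot: [0.75, 0.662, 0.0, 0.0]
force: [-0.6, -0.1, -0.0]
opening: 85.5
t: 56.05
ee_pos: [632.2, 112.3, 217.9]
tool_rot: [0.127, 0.992, 0.0, 0.0]
force: [0.1, -0.3, 0.8]
opening: 85.3
t: 56.3
ee_pos: [632.2, 111.9, 217.8]
tool_rot: [0.132, 0.991, 0.0, 0.0]
force: [-0.0, 0.1, -0.4]
opening: 85.2
[632.22380213 111.90539447 217.81297297] 164.83186483905425 [ 0.05  0.27  1.49  0.    1.38 -1.25]
```

View pics/w28.png

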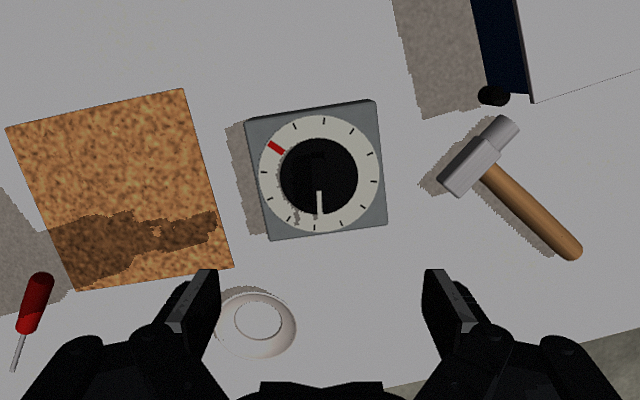

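Run:
```python
from h import *
o=get_obs()
img=cams.capture('wrist');cv2.imwrite('pics/w28c.png',cv2.resize(cv2.cvtColor(img[90:250,230:400],cv2.COLOR_RGB2BGR),None,fx=4,fy=3.5))
b=pix2w('wrist',[(245,121),(375,99),(387,225),(270,241)],40,o)[:,:2];print(b.round(1),b.mean(0))
```

```text
[[567.7  60.6]
 [579.3 175.8]
 [698.1 161.6]
 [684.7  46.5]] [632.44092804 111.12336412]
```

View pics/w28c.png

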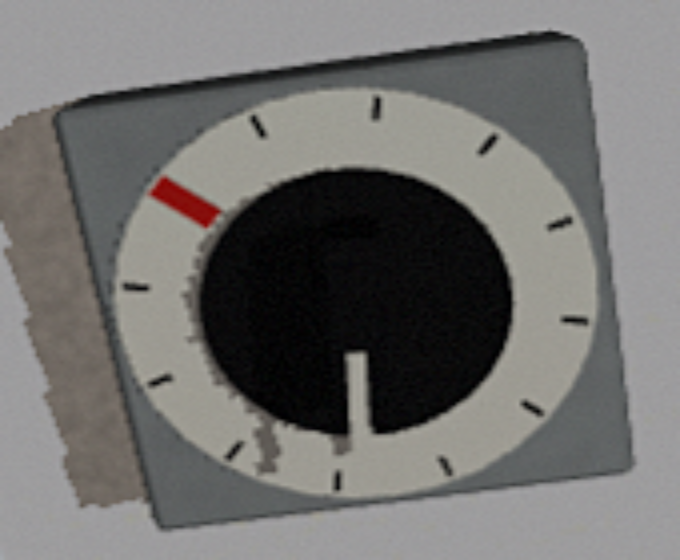

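Run:
```python
from h import *
o=get_obs();c=np.array([633.3,110])
f=lambda l:[(230+a/4,90+b/3.5) for a,b in l]
for z in(45,50,60,70,76):
    P=pix2w('wrist',f([(355,352),(360,436)]),z,o)[:,:2]; d=P[1]-P[0]
    print(z,P.round(1).tolist(),np.linalg.norm(P-c,axis=1).round(1),np.degrees(np.arctan2(d[1],d[0])).round(1),[np.degrees(np.arctan2(*(p-c)[::-1])).round(1) for p in P])
P=pix2w('wrist',f([(157,187),(217,219)]),45,o)[:,:2]
for p in P: print(p.round(1),np.linalg.norm(p-c),np.degrees(np.arctan2(*(p-c)[::-1])).round(1))
print('disc',pix2w('wrist',f([(355,301),(356,291)]),45,o))
# project a hypothetical bar
th=np.radians(-12.8);u=np.array([np.cos(th),np.sin(th)]);n=np.array([-u[1],u[0]])
for z in(46,76): 
  q=w2pix('wrist',[np.r_[c+a*u+b*n,z] for a,b in((24,6),(24,-6),(-24,-6),(-24,6),(42,0),(0,0))],o);print(z,((q-[230,90])*[4,3.5]).round())
```

```text
45 [[645.5, 107.0], [668.7, 102.0]] [12.5 36.3] -12.3 [np.float64(-13.6), np.float64(-12.8)]
50 [[644.0, 107.5], [666.9, 102.5]] [11.  34.4] -12.3 [np.float64(-13.3), np.float64(-12.6)]
60 [[641.0, 108.3], [663.2, 103.5]] [ 7.9 30.6] -12.3 [np.float64(-12.2), np.float64(-12.3)]
70 [[638.1, 109.2], [659.4, 104.5]] [ 4.8 26.7] -12.3 [np.float64(-9.8), np.float64(-11.9)]
76 [[636.3, 109.7], [657.2, 105.1]] [ 3.  24.4] -12.3 [np.float64(-5.9), np.float64(-11.6)]
[591.8  76.1] 53.58529715255101 -140.8
[603.1  86.6] 38.17501066938696 -142.2
disc [[632.066116   110.69253531  45.        ]
 [629.53461194 111.61575406  45.        ]]
46 [[384. 393.]
 [332. 395.]
 [322. 217.]
 [376. 215.]
 [361. 457.]
 [353. 307.]]
76 [[386. 434.]
 [329. 435.]
 [318. 242.]
 [377. 240.]
 [361. 502.]
 [353. 340.]]
```

```bash
python3 -m crank '[{"x":-0.001,"y":-0.002,"z":0.03,"yaw":-0.043},{"x":0,"y":0,"z":0.035,"yaw":0},{"x":0,"y":0,"z":0.035,"yaw":0},{"x":0,"y":0,"z":0.02,"yaw":0},{"x":0,"y":0,"z":0,"yaw":0},{"x":0,"y":0,"z":0,"yaw":0},{"x":0,"y":0,"z":0,"yaw":0}]' 0.4
python3 - <<'E'
from h import *
o=get_obs();q=R.from_quat(o['tool_rot']).as_matrix();print(o['ee_pos'],np.degrees(np.arctan2(q[1,0],q[0,0])));img=cams.capture('wrist');save(cv2.convertScaleAbs(img,alpha=1.8),'w29')
E
```

```text
t: 56.98
ee_pos: [634.1, 109.5, 99.8]
tool_rot: [0.109, 0.994, 0.0, 0.001]
force: [-0.6, -1.1, 0.9]
opening: 51.5
[634.09656956 109.453948    99.76726087] 167.43254356069272
```

View pics/w29.png

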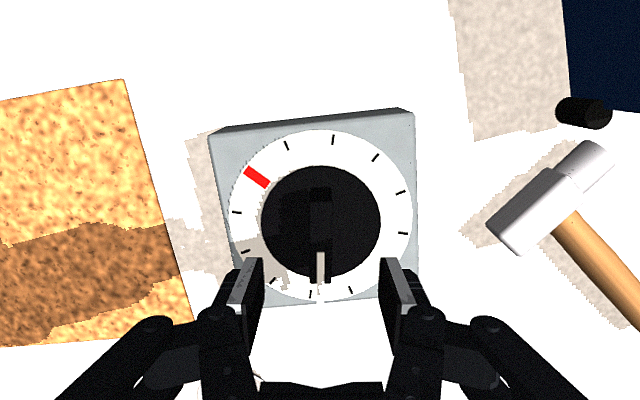

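```bash
python3 -m crank '[{"x":0,"y":0,"z":0.02,"yaw":0},{"x":0,"y":0,"z":0.015,"yaw":0},{"x":0,"y":0,"z":0.008,"yaw":0},{"x":0,"y":0,"z":0,"yaw":0},{"x":0,"y":0,"z":0,"yaw":0},{"x":0,"y":0,"z":0,"yaw":0}]'
```

```text
t: 57.53
ee_pos: [634.0, 109.4, 56.6]
tool_rot: [0.109, 0.994, 0.0, 0.001]
force: [-0.4, -0.2, -1.1]
opening: 51.2
```

```bash
python3 -m crank '[{"x":0,"y":0,"z":0.002,"yaw":0},{"x":0,"y":0,"z":0,"yaw":0},{"x":0,"y":0,"z":0,"yaw":0},{"x":0,"y":0,"z":0,"yaw":0},{"x":0,"y":0,"z":0,"yaw":0},{"x":0,"y":0,"z":0,"yaw":0},{"x":0,"y":0,"z":0,"yaw":0},{"x":0,"y":0,"z":0,"yaw":0}]' 1 40
python3 - <<'E'
from h import *
o=get_obs();q=R.from_quat(o['tool_rot']).as_matrix();print(o['ee_pos'],np.degrees(np.arctan2(q[1,0],q[0,0])),o['force'],o['moment'],o['opening']);img=cams.capture('wrist');save(cv2.convertScaleAbs(img,alpha=1.8),'w30')
E
```

```text
t: 58.2
ee_pos: [633.1, 109.4, 53.4]
tool_rot: [0.109, 0.994, 0.0, 0.0]
force: [-1.7, -0.2, 4.7]
opening: 10.9
[633.06163684 109.35689297  53.4145305 ] 167.46255363080084 [-1.67526026 -0.15988586  4.72488809] [-0.04195707  0.32940533  0.01250222] 10.93688065922394
```

View pics/w30.png

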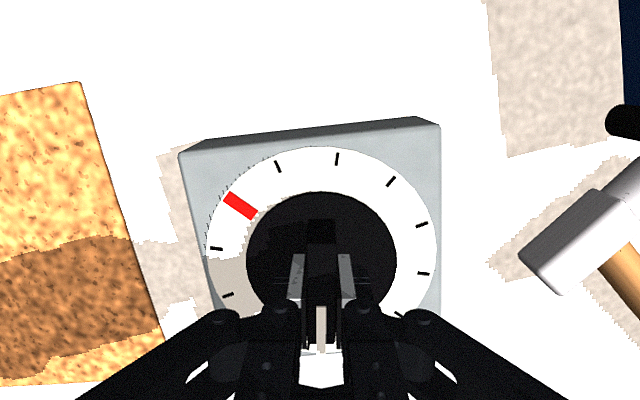

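```bash
python3 -m crank '[{"x":0,"y":0,"z":0,"yaw":0.1},{"x":0,"y":0,"z":0,"yaw":0.1},{"x":0,"y":0,"z":0,"yaw":0.1},{"x":0,"y":0,"z":0,"yaw":0.1},{"x":0,"y":0,"z":0,"yaw":0.1},{"x":0,"y":0,"z":0,"yaw":0.1},{"x":0,"y":0,"z":0,"yaw":0.1},{"x":0,"y":0,"z":0,"yaw":0.1},{"x":0,"y":0,"z":0,"yaw":0.1},{"x":0,"y":0,"z":0,"yaw":0.1},{"x":0,"y":0,"z":0,"yaw":0.1},{"x":0,"y":0,"z":0,"yaw":0}]';python3 - <<'E'
from h import *
o=get_obs();q=R.from_quat(o['tool_rot']).as_matrix();print(o['ee_pos'],np.degrees(np.arctan2(q[1,0],q[0,0])),o['force'],o['moment'],o['opening'])
E
```

```text
t: 59.25
ee_pos: [633.7, 110.1, 53.4]
tool_rot: [0.614, 0.789, 0.001, 0.001]
force: [2.5, 3.1, 3.2]
opening: 11.3
[633.71138262 110.08561508  53.37781583] 104.2433666104172 [2.48196494 3.11081195 3.18761982] [ 0.53198137 -0.28912886 -0.02904937] 11.327349060080476
```

```bash
python3 -m crank '[{"x":0,"y":0,"z":0,"yaw":0.1},{"x":0,"y":0,"z":0,"yaw":0.1},{"x":0,"y":0,"z":0,"yaw":0.1},{"x":0,"y":0,"z":0,"yaw":0.1},{"x":0,"y":0,"z":0,"yaw":0.1},{"x":0,"y":0,"z":0,"yaw":0.1},{"x":0,"y":0,"z":0,"yaw":0.1},{"x":0,"y":0,"z":0,"yaw":0.1},{"x":0,"y":0,"z":0,"yaw":0.1},{"x":0,"y":0,"z":0,"yaw":0.1},{"x":0,"y":0,"z":0,"yaw":0.1},{"x":0,"y":0,"z":0,"yaw":0}]';python3 - <<'E'
from h import *
o=get_obs();q=R.from_quat(o['tool_rot']).as_matrix();print(o['ee_pos'],np.degrees(np.arctan2(q[1,0],q[0,0])),o['force'],o['moment'],o['opening'])
img=cams.capture('side');cv2.imwrite('pics/s31.png',cv2.resize(cv2.cvtColor(img[160:260,220:330],cv2.COLOR_RGB2BGR),None,fx=6,fy=5))
img=cams.capture('wrist');save(cv2.convertScaleAbs(img,alpha=1.8),'w31')
E
```

```text
t: 60.25
ee_pos: [634.7, 109.8, 53.4]
tool_rot: [0.936, 0.353, 0.002, 0.0]
force: [6.7, 2.8, 0.6]
opening: 11.1
[634.74309037 109.78073899  53.42158375] 41.306571865918485 [6.72071252 2.78207176 0.60452463] [ 0.44052426 -0.92296964  0.00569365] 11.11670906882419
```

View pics/w31.png

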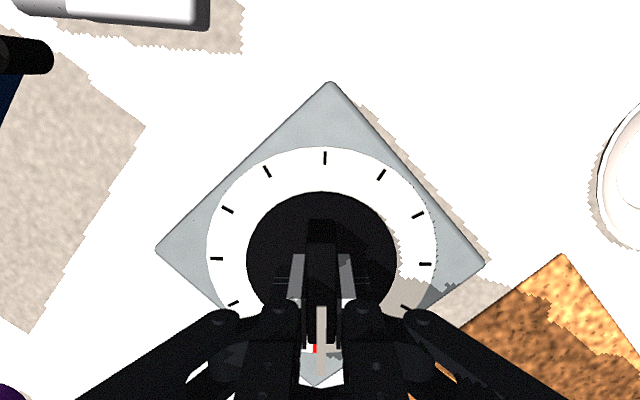

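```bash
python3 -m crank '[{"x":0,"y":0,"z":0,"yaw":0.04},{"x":0,"y":0,"z":0,"yaw":0},{"x":0,"y":0,"z":0,"yaw":0}]';python3 - <<'E'
from h import *
o=get_obs();q=R.from_quat(o['tool_rot']).as_matrix();print(o['ee_pos'],np.degrees(np.arctan2(q[1,0],q[0,0])),o['force'])
img=cams.capture('wrist');cv2.imwrite('pics/w32.png',cv2.resize(cv2.cvtColor(cv2.convertScaleAbs(img[280:400,270:370],alpha=1.8),cv2.COLOR_RGB2BGR),None,fx=5,fy=5,interpolation=cv2.INTER_NEAREST))
E
```

```text
t: 60.6
ee_pos: [634.8, 109.7, 53.4]
tool_rot: [0.942, 0.336, 0.002, 0.0]
force: [6.2, 3.2, -0.4]
opening: 11.3
[634.79213971 109.74523319  53.44855766] 39.302820288521886 [ 6.15305526  3.19563583 -0.36239538]
```

View pics/w32.png

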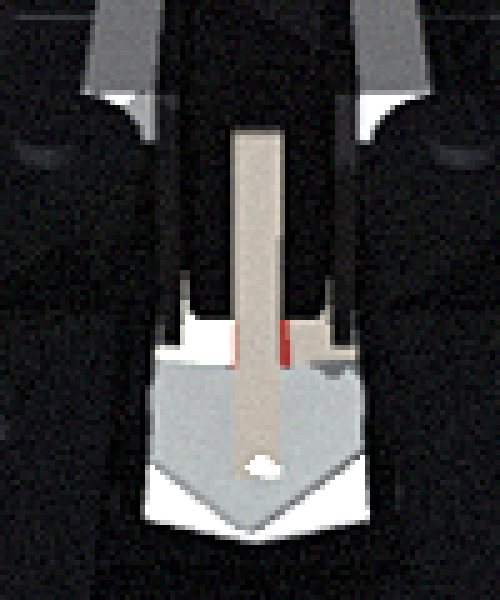

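Run:
```python
from h import *
o=get_obs();q=R.from_quat(o['tool_rot']).as_matrix()
g=lambda px,z:(q.T@(pix2w('wrist',[px],z,o)[0]-o['ee_pos'])).round(2)
print('ptr',g((270+258.5/5,280+150/5),76),g((270+257/5,280+400/5),76),g((270+257/5,280+460/5),76))
for zz in(43,45):print('red L,R',g((270+234/5,280+345/5),zz),g((270+291/5,280+345/5),zz))
```

```text
ptr [ -4.14  -0.74 -22.57] [-29.34  -0.84 -22.68] [-35.91  -0.83 -22.71]
red L,R [-52.68  -3.26  10.22] [-52.69   2.8   10.23]
red L,R [-50.91  -3.23   8.23] [-50.92   2.75   8.24]
```

```bash
python3 -m crank '[{"x":0,"y":0,"z":0,"yaw":-0.008},{"x":0,"y":0,"z":0,"yaw":0},{"x":0,"y":0,"z":0,"yaw":0},{"x":0,"y":0,"z":0,"yaw":0}]';python3 - <<'E'
from h import *
o=get_obs();q=R.from_quat(o['tool_rot']).as_matrix();print(o['ee_pos'],np.degrees(np.arctan2(q[1,0],q[0,0])),o['force'],o['joints'].round(2))
E
python3 -m crank '[{"x":0,"y":0,"z":0,"yaw":0},{"x":0,"y":0,"z":0,"yaw":0},{"x":0,"y":0,"z":0,"yaw":0},{"x":0,"y":0,"z":0,"yaw":0},{"x":0,"y":0,"z":-0.02,"yaw":0},{"x":0,"y":0,"z":-0.03,"yaw":0},{"x":0,"y":0,"z":-0.04,"yaw":0},{"x":0,"y":0,"z":-0.04,"yaw":0},{"x":0,"y":0,"z":0,"yaw":0},{"x":0,"y":0,"z":0,"yaw":0}]' 0.5;python3 - <<'E'
from h import *
o=get_obs();q=R.from_quat(o['tool_rot']).as_matrix();print(o['ee_pos'],np.degrees(np.arctan2(q[1,0],q[0,0])))
img=cams.capture('wrist');cv2.imwrite('pics/w33.png',cv2.resize(cv2.cvtColor(cv2.convertScaleAbs(img[80:280,220:420],alpha=1.5),cv2.COLOR_RGB2BGR),None,fx=3,fy=3,interpolation=cv2.INTER_NEAREST))
E
```

```text
t: 60.98
ee_pos: [634.8, 109.7, 53.4]
tool_rot: [0.94, 0.34, 0.002, 0.0]
force: [6.3, 1.8, -0.3]
opening: 10.6
[634.76491697 109.7331662   53.43395609] 39.776511140548685 [ 6.34121057  1.81176591 -0.29470649] [0.05 0.44 1.61 0.   1.09 0.92]
t: 61.82
ee_pos: [635.0, 109.4, 187.0]
tool_rot: [0.941, 0.339, 0.003, 0.001]
force: [1.0, 0.1, -0.5]
opening: 42.8
[635.00288602 109.3936649  186.97963315] 39.61503231715637
```

View pics/w33.png

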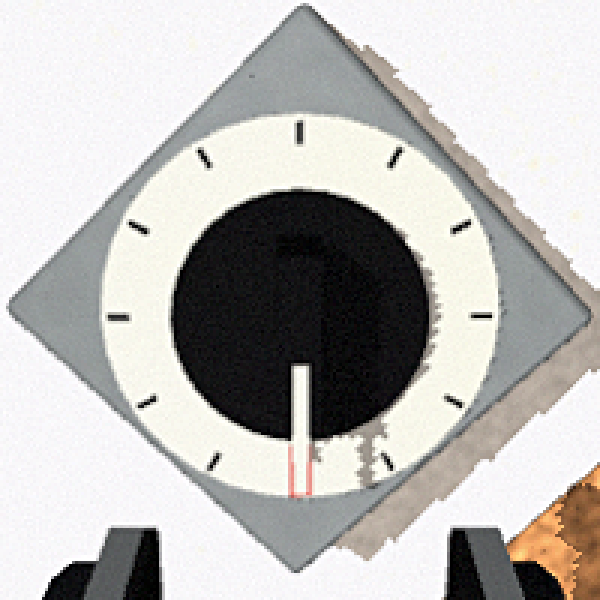

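```bash
python3 -m crank '[{"x":-0.03,"y":0.02,"z":-0.03,"yaw":0},{"x":-0.035,"y":0.02,"z":-0.02,"yaw":0},{"x":-0.035,"y":0.02,"z":0,"yaw":0},{"x":-0.035,"y":0.02,"z":0,"yaw":0},{"x":-0.035,"y":0.02,"z":0,"yaw":0},{"x":0,"y":0.02,"z":0,"yaw":0},{"x":0,"y":0,"z":0,"yaw":0},{"x":0,"y":0,"z":0,"yaw":0}]';python3 - <<'E'
from h import *
o=get_obs();print(o['ee_pos'],o['t'])
save(cams.capture('top'),'t34');save(cams.capture('side'),'s34')
E
```

```text
t: 62.53
ee_pos: [579.4, -85.5, 225.8]
tool_rot: [0.941, 0.338, -0.001, -0.001]
force: [0.0, 0.6, 0.2]
opening: 42.7
[579.37586682 -85.51548486 225.83197722] 62.5333
```

View pics/t34.png

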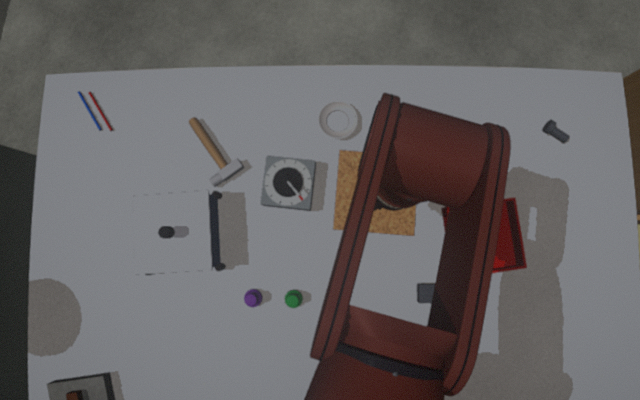

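View pics/s34.png

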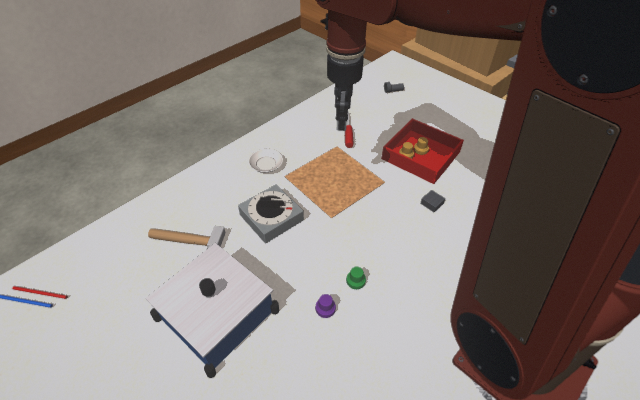

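Run:
```python
import cv2
img=cv2.imread('pics/t34.png');cv2.imwrite('pics/c34.png',cv2.resize(cv2.convertScaleAbs(img[180:290,125:235],alpha=1.5),None,fx=5,fy=5,interpolation=cv2.INTER_CUBIC))
```

```text
(no output)
```

View pics/c34.png

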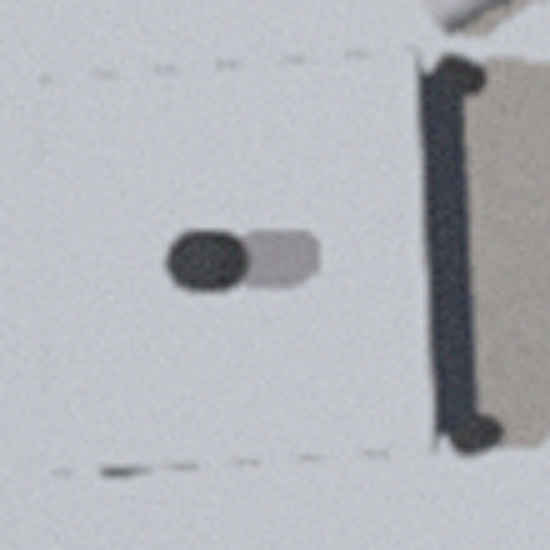

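Run:
```python
from h import *
f=lambda l:[(125+a/5,180+b/5) for a,b in l]
P=pix2w('top',f([(415,53),(436,451)]),86)[:,:2];d=P[0]-P[1];print(P,np.linalg.norm(d),np.degrees(np.arctan2(d[1],d[0])));d/=np.linalg.norm(d);print(P.mean(0)+90*np.array([-d[1],d[0]]))
T=np.array([513.9,368.4]);a=np.radians(4.1);Rm=np.array([[np.cos(a),np.sin(a)],[-np.sin(a),np.cos(a)]])
E=pix2w('top',f([(45,78),(225,66),(355,55),(60,473),(245,463),(375,455),(420,130),(430,350)]),86)[:,:2];print(((E-T)@Rm.T).round(1))
```

```text
[[609.08550365 286.77850025]
 [430.20830417 272.35590972]] 179.45769309871616 4.609697763680298
[512.41381668 369.27608107]
[[ 90.7  87.7]
 [ 89.8   1. ]
 [ 90.3 -60.3]
 [-90.3  85.6]
 [-90.5  -1.8]
 [-90.4 -61.9]
 [ 53.8 -89.1]
 [-45.4 -89.3]]
```

Run:
```python
from h import *
print(get_obs()['t']); print(ctrl.sign_off())
```

```text
62.6333
the job is handed in; nothing more can be done
None
```

The job is done and handed in at about 63 s of the 210 s allowed. My last checks showed nothing wrong.

- **Castings:** there were four. I weighed each in the gripper: about 322 g and 331 g went in the tub, about 171 g and 219 g in the pan. The unloaded reading was about 0 g. Single weighings scattered by up to about 30 g, so the two tub castings could be within 40 g of the 300 g limit, where either container is accepted. Before I closed the cover, pictures showed each casting standing on its container's floor, clear of the others.
- **Cover:** it lay flat on the cork mat while I sorted. It is now back on the tub, centred to about 1 mm and square to about 0.5° in the last top-camera measurement. It started about 4 mm off along x, so it now sits better centred than at first.
- **Timer knob:** I turned it last. After I let go, the white pointer covered the red mark, with a thin red edge showing equally on both sides.
- **Other items:** in the final pictures the purple and green look-alikes, hammer, dish, screwdriver and steel block looked unmoved, judged by eye.

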